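# Rack the cleaned microscope objectives in order of length

### The job

Put the four cleaned microscope objectives that stand on the bench back into the four empty wells of the grey rack, in order of length: the longest, used with oil, in the well next to the brown oil bottle, then each shorter one in turn, to the shortest next to the black eyepiece. Each must end upright, lens up, fully down in its own well; set them down gently, never dropping or tipping one, and leave the oil bottle and the eyepiece standing where they are.

Things in the scene. Friction and masses are not known exactly. Their poses are not given: they have to be found in the camera images.
- obj_white_center (a point): Microscope objective, the longest (the oil-immersion one): an upright round aluminium barrel 25 mm in diameter and 58 mm tall overall, with a white band, 4 mm high, round the barrel's upper end, a narrower nose with the lens (the top 14 mm) and a ribbed black dust cap 30 mm in diameter forming its lowest 10 mm. It stands on the cap, lens up. This point is on its axis half-way up, 29 mm above its underside. About 120 g, give or take a third; grip the barrel from above.
- obj_blue_center (a point): Microscope objective, the second longest: an upright round aluminium barrel 25 mm in diameter and 49 mm tall overall, with a blue band, 4 mm high, round the barrel's upper end, a narrower nose with the lens (the top 11 mm) and a ribbed black dust cap 30 mm in diameter forming its lowest 10 mm. It stands on the cap, lens up. This point is on its axis half-way up, 24.5 mm above its underside. About 100 g, give or take a third; grip the barrel from above.
- obj_yellow_center (a point): Microscope objective, the third longest: an upright round aluminium barrel 25 mm in diameter and 40 mm tall overall, with a yellow band, 4 mm high, round the barrel's upper end, a narrower nose with the lens (the top 8 mm) and a ribbed black dust cap 30 mm in diameter forming its lowest 10 mm. It stands on the cap, lens up. This point is on its axis half-way up, 20 mm above its underside. About 80 g, give or take a third; grip the barrel from above.
- obj_red_center (a point): Microscope objective, the shortest: an upright round aluminium barrel 25 mm in diameter and 31 mm tall overall, with a red band, 4 mm high, round the barrel's upper end, a narrower nose with the lens (the top 6 mm) and a ribbed black dust cap 30 mm in diameter forming its lowest 10 mm. It stands on the cap, lens up. This point is on its axis half-way up, 15.5 mm above its underside. About 60 g, give or take a third; grip the barrel from above.
- well_1: Well first from the rack's +y end (robot's left): round recess, 39 mm wide, 7 mm deep, rubber pad on its floor, in the long grey rack (60 x 332 mm, top 14 mm above the bench; it does not move). Origin: centre of the pad's top, where an objective's underside rests, 7 mm above the bench; z up, y along the row. Wells are 52 mm apart, the outer ones 56 mm from the larger well at that end.
- well_2: Well second from the +y end: round recess, 39 mm wide, 7 mm deep, rubber pad on its floor, in the long grey rack (60 x 332 mm, top 14 mm above the bench; it does not move). Origin: centre of the pad's top, where an objective's underside rests, 7 mm above the bench; z up, y along the row. Wells are 52 mm apart, the outer ones 56 mm from the larger well at that end.
- well_3: Well third from the +y end: round recess, 39 mm wide, 7 mm deep, rubber pad on its floor, in the long grey rack (60 x 332 mm, top 14 mm above the bench; it does not move). Origin: centre of the pad's top, where an objective's underside rests, 7 mm above the bench; z up, y along the row. Wells are 52 mm apart, the outer ones 56 mm from the larger well at that end.
- well_4: Well fourth, at the -y end (robot's right): round recess, 39 mm wide, 7 mm deep, rubber pad on its floor, in the long grey rack (60 x 332 mm, top 14 mm above the bench; it does not move). Origin: centre of the pad's top, where an objective's underside rests, 7 mm above the bench; z up, y along the row. Wells are 52 mm apart, the outer ones 56 mm from the larger well at that end.
- oil_bottle: Brown immersion-oil dropper bottle with a black top, 28 mm in diameter, 82 mm tall, standing loose in the larger well at one end of the rack (either end). Origin: centre of its underside, 6 mm above the bench. Not to be moved. (A wall runs behind the work on the robot's left, about along the line from x 0.4, y 0.41 to x 0.7, y 0.24 m.)
- eyepiece: Black spare eyepiece, 38 mm in diameter, 52 mm tall, standing loose in the larger well at the other end of the rack. Origin: centre of its underside, 6 mm above the bench. Not to be moved. (Nearer the robot stands a tall covered microscope, about x 0.15 to 0.50, y -0.27 to 0.11 m, up to 0.6 m high: carry things beyond it and keep the arm clear of it, above all at its right half.)
Mind the look-alikes: they are no part of the job. What is shaped like the part that bears obj_red_center but orange is not meant.

How it is judged:
By the outcome, as a careful person would: the job done as asked, in the order asked, and still so for the second after the job is handed in, with the robot touching nothing.
It also fails if it takes over 96 s, if anything falls off the work surface, if the arm or the gripper's body presses on something with over 40 N, if the wrist force passes 120 N, or if a joint passes its speed limit or range.

### The arm

A 6-joint arm with a two-finger parallel gripper is mounted at the origin on the work surface; the furniture and walls round the work are solid. World frame = base frame: x ahead of the robot, y to its left, z up, the work surface at z = 0. Lengths are in m, angles in rad, forces in N, time in s.
With the tool pointing down it reaches from about 0.3 to 0.95 m from the base axis. Payload 3.1 kg.
Tool frame: the origin (TCP) lies between the finger pads; the fingertips stand 11 mm ahead of it and the grasp point (between the pads) lies 8 mm behind it (r.tcp_to_tips is the distance from the TCP to the fingertips, in m); y points along the fingers, z is the direction in which the jaws open and shut, and the axes are right-handed (so a half turn about y gives the same grasp; the last joint's range is limited). The gripper opens to 85 mm and grips with 20 to 120 N. Pads are 22 mm wide; open, the fingers measure 114 mm over their backs; the gripper's body (76 mm by 85 mm) begins 54 mm behind the grasp point. The pads swing forward as they close: fully open they stand 13 mm farther back than shut.
Start: joints at [-1.297, 0.308, 1.634, -0, 1.2, -0.07], TCP at [0.211, -0.588, 0.242] pointing down, gripper open.
Joint ranges: [-3.06, 3.06], [-0.79, 1.96], [0.05, 2.63], [-1.19, 4.34], [0.05, 2.64], [-2.94, 2.94]. Speed limits (rad/s): [2.79, 2.79, 3.14, 3.14, 3.14, 3.14].

### API

Orientations are given as a rotation vector (axis times angle).
In Python, from workcell import readout, capture, get_calibration, r gives the robot as it stands. The module is installed in compiled form; this text tells all that it offers.
- The arm moves only by the tool play_rows, never from a script. Its argument "targets" is a list of rows, each a list of 5 numbers: the opening, from 0 (shut) to 1 (fully open), then the shift along the tool's x, y, z in mm, then the turn about the tool's y in degrees. A call has exactly 10 rows; each row is the pose to reach, as a shift and turn from the pose commanded when the call began, along the tool's axes at that moment; what a row does not reach only later rows make up. A row lasts 1/8 s, in which the tool goes at most 62.5 mm and 10.7 degrees, less where a joint would pass 70% of its speed; a pose out of reach is approached as far as the arm can. A call with a gripper value outside its range is refused whole. The fingers move at their own pace and stop on an object; the grip force is fixed at half the most. Time passes only in rows, so rows that repeat a pose let the fingers close, or fill a call up. It gives the time, the measured TCP pose, the force and the opening at its end, in the units of the state.
- readout.read_state(): the state, without advancing time (a new reading comes with each control period).
- capture(name): name is "scene" or "top"; returns the picture (400x640x3 uint8, red, green, blue); there is no depth.
- get_calibration(name): a dict with "camera_matrix" (3x3 intrinsics, pixels), "dist" ([k1, k2, p1, p2, k3] as OpenCV has them; the pictures are not rectified), "R" (3x3) and "t" (3): a world point X has camera coordinates R X + t. Camera axes: x right, y down, z forward; pixel columns grow to the right and rows downward; lengths in m; the calibration is good to about 2 mm. A picture is of the moment at which its call begins. get_calibration takes no time and is no camera call.
- r.hand_in(): hands the job in, once; it reports no verdict.
The state is a dict: "clock": time; "joint_pos": joint angles; "joint_velocities": joint speeds; "joint_efforts": joint torques, N m; "eef_pos": TCP position; "eef_rot": TCP orientation; "contact_force": force on the tool from outside, world axes, zero at the start; "wrist_torque": the same for the moment, N m; "width": finger opening in m.
Only numpy, scipy, OpenCV 4.12 (cv2) and the standard library are available. Lean on these libraries where they do the work, as an engineer would, in place of code of your own. Each camera call takes 0.05 s, during which the arm holds its last target.

## Working session

There is one attempt and no reset: what is moved stays moved. The work goes in short steps, Python scripts to look and compute and a tool call to move; the robot and the scene stay as the last step left them, time stands still between calls to the robot, and variables do not carry over. Pictures are saved under pics/ and viewed, and the job is handed in when it is done.

Besides the shell and the picture viewer there is one more tool, called after "Call:" by a JSON object that holds its "api" and its "payload", one argument or row to a line. play_rows: Moves the arm, as the interface text tells. Its arguments: {"type":"object","properties":{"targets":{"type":"array","items":{"type":"array","items":{"type":"number"}}}},"required":["targets"]}

```bash
mkdir -p pics; python3 - <<'E'
from workcell import readout, capture, get_calibration, r
import cv2
for n in ("scene","top"):
    im=capture(n); cv2.imwrite(f"pics/{n}0.png",im[:,:,::-1])
    c=get_calibration(n); print(n,c)
print(readout.read_state()); print(r.tcp_to_tips)
E
```

```text
scene {'camera_matrix': array([[392.02810914,   0.        , 327.57778617],
       [  0.        , 392.02810914, 196.29548219],
       [  0.        ,   0.        ,   1.        ]]), 'dist': array([-0.01632061,  0.        ,  0.        ,  0.        ,  0.        ]), 'R': array([[-0.50604834, -0.86239841,  0.01356721],
       [-0.58494924,  0.33159885, -0.74018686],
       [ 0.6338371 , -0.38250646, -0.67226434]]), 't': array([0.29733599, 0.41166584, 0.48261756])}
top {'camera_matrix': array([[494.54025366,   0.        , 314.39175498],
       [  0.        , 494.54025366, 197.22315499],
       [  0.        ,   0.        ,   1.        ]]), 'dist': array([-0.15671194,  0.        ,  0.        ,  0.        ,  0.        ]), 'R': array([[-0.00709607, -0.99990859, -0.01150882],
       [-0.9981553 ,  0.00777666, -0.06021231],
       [ 0.0602963 ,  0.01106032, -0.99811924]]), 't': array([0.0148296 , 0.61645313, 1.06939555])}
{'clock': 0.1, 'joint_pos': array([-1.29669338e+00,  3.08927783e-01,  1.63509822e+00, -4.95983105e-05,
        1.19969646e+00, -6.97024234e-02]), 'joint_velocities': array([ 0.00067299, -0.00204582, -0.00263796,  0.00092999,  0.00116865,
       -0.00171805]), 'joint_efforts': array([-3.69237364e-05, -4.16405976e+01, -2.77644861e+01, -5.90120840e-05,
        4.03448241e-03, -1.14398074e-05]), 'eef_pos': array([ 0.210428  , -0.58772167,  0.2411372 ]), 'eef_rot': array([-0.35356253,  2.03696866, -2.0326028 ]), 'contact_force': array([-0.44216098,  1.03392293, -1.09680383]), 'wrist_torque': array([-0.00452235,  0.01693812, -0.0315989 ]), 'width': 0.085300508554029}
0.011
```

View pics/scene0.png

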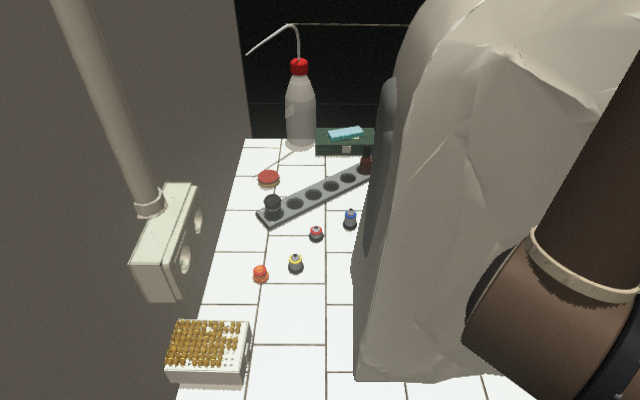

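View pics/top0.png

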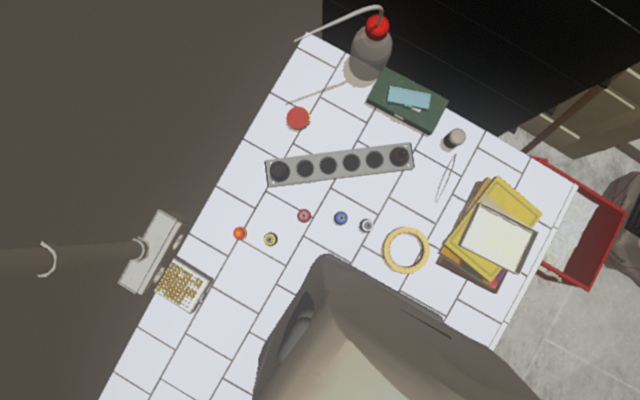

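```bash
python3 - <<'E'
import cv2
im=cv2.imread("pics/top0.png")[130:260,215:425]; cv2.imwrite("pics/topcrop.png",cv2.resize(im,None,fx=3.8,fy=3.8,interpolation=cv2.INTER_CUBIC))
im=cv2.imread("pics/scene0.png")[150:290,240:400]; cv2.imwrite("pics/scenecrop.png",cv2.resize(im,None,fx=4,fy=4,interpolation=cv2.INTER_CUBIC))
E
```

```text
(no output)
```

View pics/topcrop.png

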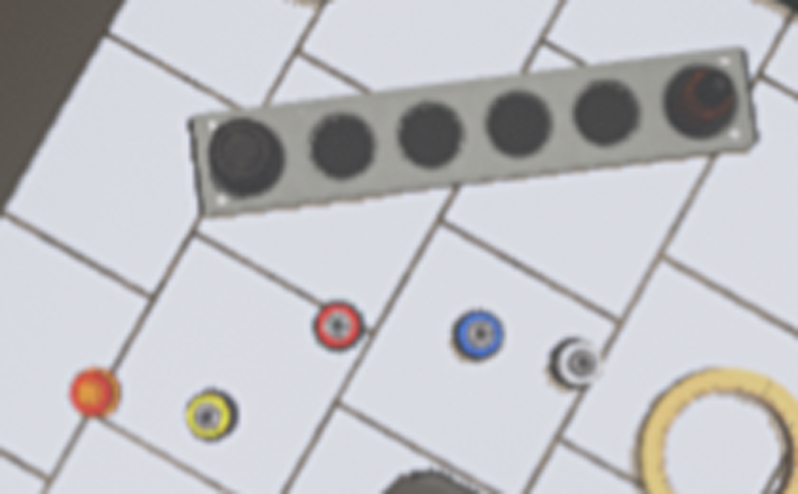

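View pics/scenecrop.png

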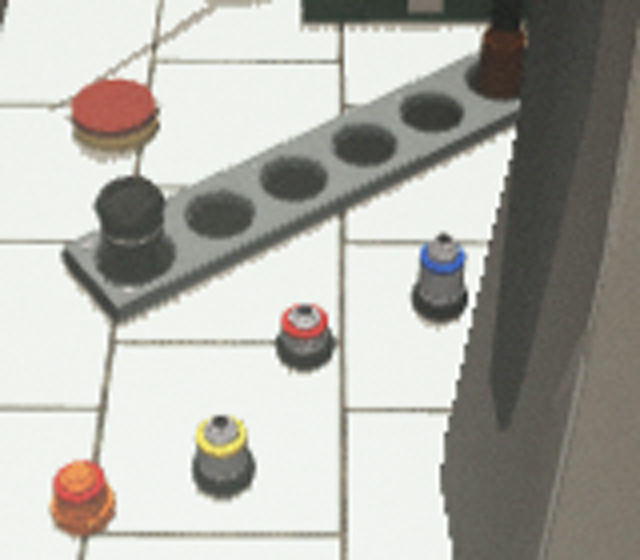

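```bash
cat > h.py <<'E'
import numpy as np, cv2
from workcell import get_calibration
def ray(n,uv):
    c=get_calibration(n); p=cv2.undistortPoints(np.array([[uv]],float),c["camera_matrix"],np.array(c["dist"]))[0,0]
    return -c["R"].T@c["t"], c["R"].T@np.array([p[0],p[1],1.])
def onz(n,uv,z):
    o,d=ray(n,uv); return o+d*(z-o[2])/d[2]
def proj(n,X):
    c=get_calibration(n); return cv2.projectPoints(np.array([X],float),cv2.Rodrigues(c["R"])[0],c["t"],c["camera_matrix"],np.array(c["dist"]))[0][0,0]
E
python3 - <<'E'
from h import *
print("cams",ray("top",(320,200))[0],ray("scene",(320,200))[0])
im=cv2.imread("pics/top0.png"); sc=cv2.imread("pics/scene0.png")
def blob(im,lo,hi,roi,hull=True):
    x0,y0,x1,y1=roi; h=cv2.cvtColor(im,cv2.COLOR_BGR2HSV)[y0:y1,x0:x1]
    if lo[0]<0:
        m=cv2.inRange(h,(0,lo[1],lo[2]),(hi[0],)+hi[1:])|cv2.inRange(h,(180+lo[0],lo[1],lo[2]),(180,)+hi[1:])
    else: m=cv2.inRange(h,lo,hi)
    p=cv2.findNonZero(m); H=cv2.convexHull(p); M=cv2.moments(H)
    (cx,cy),rr=cv2.minEnclosingCircle(p)
    return (M['m10']/M['m00']+x0,M['m01']/M['m00']+y0),len(p),(cx+x0,cy+y0,rr),cv2.boundingRect(p)
for nm,lo,hi,rt,rs,z in [("red",(-8,90,90),(8,255,255),(294,205,314,226),(305,222,330,245),.025),("blue",(100,100,60),(130,255,255),(328,208,352,230),(340,205,358,232),.038),("yellow",(22,100,90),(35,255,255),(258,228,282,250),(285,250,306,275),.032)]:
    a=blob(im,lo,hi,rt); b=blob(sc,lo,hi,rs)
    print(nm,np.round(a[0],1),a[1],np.round(a[2],1),onz("top",a[0],z).round(4),"| scene",np.round(b[0],1),b[1],onz("scene",b[0],z-.002).round(4))
# wells
g=cv2.cvtColor(im,cv2.COLOR_BGR2GRAY)
m=(g<90).astype(np.uint8); m[:130]=0;m[200:]=0;m[:,:260]=0;m[:,420:]=0
n,l,st,ce=cv2.connectedComponentsWithStats(m)
for i in range(1,n):
    if st[i,4]>60: print("dark",st[i],ce[i].round(1),onz("top",ce[i],.014).round(4))
m=(g<150).astype(np.uint8); m=m[208:245,352:380]
print(g[212:240,354:378])
E
```

```text
cams [ 0.55094059 -0.00179355  1.10467301] [0.08536909 0.3045185  0.6251222 ]
red [303.4 215.2] 64 [303.5 215.3   5.8] [0.5769 0.0344 0.025 ] | scene [315.7 230. ] 42 [0.5751 0.0365 0.023 ]
blue [340.7 217.7] 53 [340.6 217.6   5.6] [ 0.5707 -0.0463  0.038 ] | scene [349.8 214.3] 31 [ 0.5683 -0.0431  0.036 ]
yellow [269.5 239. ] 54 [269.5 239.    5.6] [0.5257 0.1082 0.032 ] | scene [294.8 258.9] 47 [0.5235 0.1111 0.03  ]
dark [390 148  18  18 267] [398.7 156.3] [ 0.7068 -0.1784  0.014 ]
dark [366 152  17  16 197] [374.  159.5] [ 0.6999 -0.1228  0.014 ]
dark [344 155  15  16 196] [351.  162.3] [ 0.6939 -0.0715  0.014 ]
dark [320 158  16  16 193] [327.7 165.2] [ 0.6878 -0.0199  0.014 ]
dark [297 161  16  16 192] [304.8 168.3] [0.6812 0.0312 0.014 ]
dark [270 162  19  20 300] [279.1 171.1] [0.6757 0.0883 0.014 ]
[[219 219 219 219 219 219 219 219 219 219 219 220 220 221 222 218 210 191
  163 139 137 163 192 208]
 [219 219 219 219 219 219 218 219 219 219 219 219 219 219 220 222 221 219
  206 181 157 143 148 171]
 [219 219 219 219 219 219 219 219 219 219 219 219 220 219 219 219 220 221
  22
[... 1848 characters left out ...]
19 219 219 220 221 220 212 200 196 195 199 187 146 146 190 216 221
  219 219 219 219 219 219]
 [219 219 219 219 219 219 220 219 218 219 220 212 178 142 171 212 222 220
  219 219 219 219 219 219]
 [219 219 218 219 219 219 219 219 220 223 221 200 155 153 194 220 221 220
  219 220 219 219 219 219]
 [219 219 219 219 219 219 219 219 220 221 211 178 148 181 215 221 220 219
  219 219 219 219 219 219]
 [219 219 219 219 219 219 219 219 221 216 189 149 156 201 221 221 219 219
  219 219 219 219 219 218]
 [218 219 218 219 219 219 219 220 221 204 162 137 177 214 222 219 219 219
  219 219 219 219 219 219]
 [219 219 219 218 219 219 219 221 215 186 139 149 199 220 221 219 219 219
  218 219 219 219 219 219]]
```

```bash
python3 - <<'E'
from h import *
from scipy.spatial.transform import Rotation as R
from workcell import readout
s=readout.read_state(); np.set_printoptions(precision=3,suppress=True)
print(R.from_rotvec(s["eef_rot"]).as_matrix())
print("white lens",onz("top",(368.1,225.1),.057),"ring",onz("top",(367.5,225.),.044))
for c in [(325,255),(258,392),(250,400),(445,310),(540,395)]: print(c,onz("top",c,0),onz("top",c,.3),onz("top",c,.6))
for c in [(355,378),(352,268),(470,380)]: print(c,onz("scene",c,0))
E
```

```text
[[-0.941 -0.001  0.337]
 [-0.337  0.002 -0.941]
 [-0.    -1.    -0.002]]
white lens [ 0.554 -0.104  0.057] ring [ 0.554 -0.103  0.044]
(325, 255) [ 0.489 -0.012  0.   ] [ 0.506 -0.009  0.3  ] [ 0.522 -0.007  0.6  ]
(258, 392) [0.18 0.14 0.  ] [0.28  0.102 0.3  ] [0.381 0.063 0.6  ]
(250, 400) [0.161 0.159 0.   ] [0.267 0.115 0.3  ] [0.373 0.072 0.6  ]
(445, 310) [ 0.362 -0.281  0.   ] [ 0.413 -0.205  0.3  ] [ 0.465 -0.129  0.6  ]
(540, 395) [ 0.153 -0.51   0.   ] [ 0.261 -0.372  0.3  ] [ 0.369 -0.234  0.6  ]
(355, 378) [0.286 0.127 0.   ]
(352, 268) [0.469 0.014 0.   ]
(470, 380) [ 0.192 -0.029  0.   ]
```

Call:
{"api": "play_rows", "payload": {
  "targets": [
    [1, 0, -40, 0, 0],
    [1, 0, -80, 0, 0],
    [1, 0, -120, 0, 0],
    [1, 0, -160, 0, 0],
    [1, 0, -200, 0, 0],
    [1, 0, -240, 0, 0],
    [1, 0, -260, 0, 0],
    [1, 0, -260, 0, 0],
    [1, 0, -260, 0, 0],
    [1, 0, -260, 0, 0]
  ]
}}

```text
clock: 1.35
eef_pos: [0.2105, -0.588, 0.5]
eef_rot: [-0.354, 2.039, -2.031]
contact_force: [0.7, -0.0, 0.3]
width: 0.0852
```

```bash
python3 - <<'E'
from workcell import readout
s=readout.read_state()
for k in("clock","joint_pos","eef_pos","eef_rot","contact_force"): print(k,s[k])
E
```

```text
clock 1.35
joint_pos [-1.29673377e+00  2.02195902e-01  1.26169732e+00  3.68602728e-05
  1.68146515e+00 -6.97123577e-02]
eef_pos [ 0.2104994  -0.58797477  0.4999732 ]
eef_rot [-0.35361319  2.0387163  -2.03097189]
contact_force [ 0.74393421 -0.0428813   0.34215305]
```

Call:
{"api": "play_rows", "payload": {
  "targets": [
    [1, 0, 0, 30, 0],
    [1, 0, 0, 60, 0],
    [1, 0, 0, 90, 0],
    [1, 0, 0, 120, 0],
    [1, 0, 0, 150, 0],
    [1, 0, 0, 150, 0],
    [1, 0, 0, 150, 0],
    [1, 0, 0, 150, 0],
    [1, 0, 0, 150, 0],
    [1, 0, 0, 150, 0]
  ]
}}

```text
clock: 2.6
eef_pos: [0.2611, -0.7292, 0.5033]
eef_rot: [-0.353, 2.034, -2.036]
contact_force: [0.9, 1.1, 0.3]
width: 0.0855
```

```bash
python3 - <<'E'
from workcell import readout
s=readout.read_state()
for k in("joint_pos","eef_pos","eef_rot"): print(k,s[k])
E
```

```text
joint_pos [-1.28320908e+00  5.50456535e-01  7.90218399e-01 -1.58114775e-05
  1.79977909e+00 -5.61617055e-02]
eef_pos [ 0.26105754 -0.72923895  0.50328872]
eef_rot [-0.35306986  2.03350608 -2.03584542]
```

Call:
{"api": "play_rows", "payload": {
  "targets": [
    [1, 0, 0, 0, 10],
    [1, 0, 0, 0, 20],
    [1, 0, 0, 0, 30],
    [1, 0, 0, 0, 40],
    [1, 0, 0, 0, 50],
    [1, 0, 0, 0, 60],
    [1, 0, 0, 0, 60],
    [1, 0, 0, 0, 60],
    [1, 0, 0, 0, 60],
    [1, 0, 0, 0, 60]
  ]
}}

```text
clock: 3.85
eef_pos: [0.2612, -0.7296, 0.5022]
eef_rot: [-0.665, -1.814, 1.814]
contact_force: [0.6, -0.3, -0.4]
width: 0.0852
```

```bash
python3 - <<'E'
from workcell import readout,capture
import cv2
s=readout.read_state()
for k in("joint_pos","eef_pos","eef_rot"): print(k,s[k])
cv2.imwrite("pics/top1.png",capture("top")[:,:,::-1])
E
```

```text
joint_pos [-1.28318245e+00  5.52171122e-01  7.89675190e-01  1.72811239e-05
  1.79980426e+00  9.90326134e-01]
eef_pos [ 0.26121004 -0.72964706  0.5022455 ]
eef_rot [-0.66486535 -1.81388772  1.81377852]
```

View pics/top1.png

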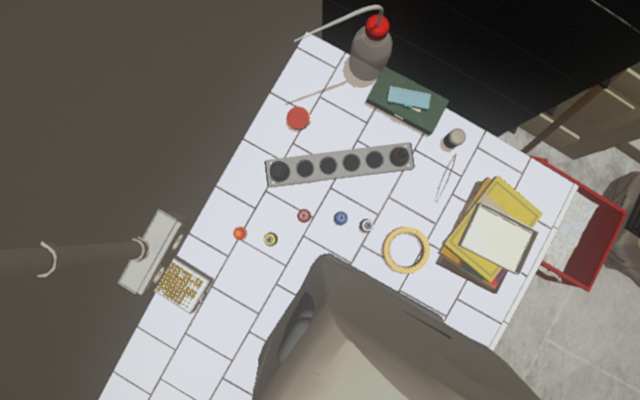

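```bash
python3 - <<'E'
import numpy as np
D=[([.308928,1.635098,1.199696,-1.296693],[.210428,-.587722,.241137]),([.202196,1.261697,1.681465,-1.296734],[.210499,-.587975,.499973]),([.550457,.790218,1.79978,-1.283209],[.261058,-.729239,.503289])]
A=[];B=[]
for (q2,q3,q5,q1),p in D:
    rho=p[0]*np.cos(q1)+p[1]*np.sin(q1); lat=-p[0]*np.sin(q1)+p[1]*np.cos(q1)
    t=q2+q3;T=t+q5
    print("lat",lat,"T",T)
    # params a, f(along forearm), e (perp forearm), c, K
    A.append([np.sin(q2),np.sin(t),1,0]);B.append(rho)
    A.append([np.cos(q2),np.cos(t),0,1]);B.append(p[2])
x,res,rk,sv=np.linalg.lstsq(np.array(A),np.array(B),rcond=None); print(x,res,sv)
A2=[a+[ -b] for a,b in zip(A,[0]*6)]
for i,((q2,q3,q5,q1),p) in enumerate(D):
    t=q2+q3; A2[2*i][4]=-np.cos(t); A2[2*i+1][4]=np.sin(t)
x,res,rk,sv=np.linalg.lstsq(np.array(A2),np.array(B),rcond=None); print(x,res,sv, np.array(A2)@x-B)
E
```

```text
lat 0.043485512999746234 T 3.1437220000000003
lat 0.043510922545635905 T 3.145358
lat 0.04349564735865363 T 3.140455
[ 0.51009346  0.52961369 -0.01355306 -0.0533986 ] [0.00023114] [2.62618344 2.22782505 0.33409331 0.16833828]
[ 0.48588023  0.5269208  -0.00228948  0.00449705 -0.03668184] [1.30681307e-07] [2.96552335 2.42883471 0.43199147 0.31743023 0.13803844] [-3.48289563e-05 -4.60498833e-05  1.10417492e-04  2.55814239e-04
 -7.55885353e-05 -2.09764355e-04]
```

```bash
python3 - <<'E'
import cv2
im=cv2.imread("pics/top0.png")[240:400,230:550]; cv2.imwrite("pics/tc2.png",cv2.resize(cv2.convertScaleAbs(im,alpha=1.6,beta=20),None,fx=2.5,fy=2.5,interpolation=cv2.INTER_CUBIC))
im=cv2.imread("pics/scene0.png")[0:400,330:640]; cv2.imwrite("pics/sc2.png",cv2.resize(cv2.convertScaleAbs(im,alpha=1.4,beta=20),None,fx=1.5,fy=1.5,interpolation=cv2.INTER_CUBIC))
E
```

```text
(no output)
```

View pics/tc2.png

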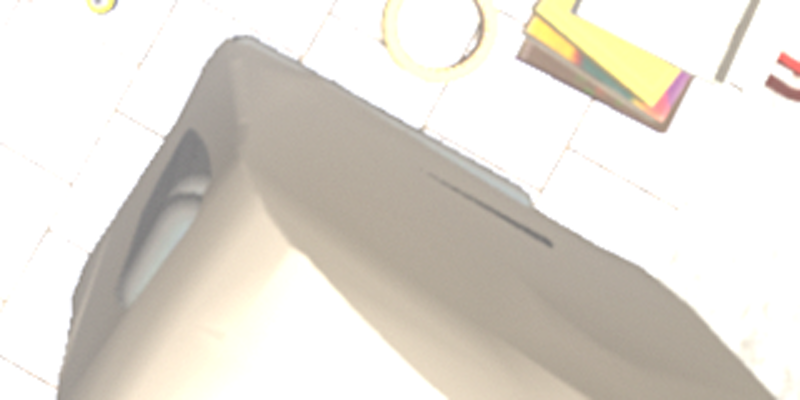

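View pics/sc2.png

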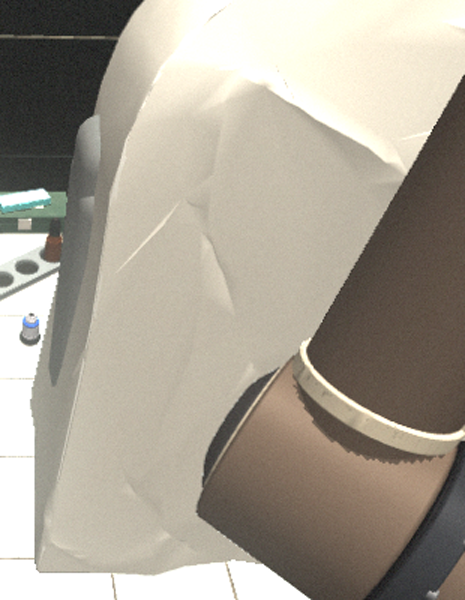

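```bash
python3 - <<'E'
from h import *
from workcell import get_calibration
np.set_printoptions(precision=3,suppress=True)
c=get_calibration("scene")
def P(X):
    Z=(c["R"]@np.array(X)+c["t"])[2]; return proj("scene",X).round(0),round(float(Z),3)
for z in (0,.1,.2,.3,.4): print(z,P([0,0,z]))
q1=-1.2967; u=np.array([np.cos(q1),np.sin(q1),0]); l=np.array([-np.sin(q1),np.cos(q1),0])
for h in (.2,.25,.3,.35):
  for off in (0,.0435):
    sh=np.array([0,0,h])+l*off; q2=.309
    el=sh+u*.486*np.sin(q2)+np.array([0,0,.486*np.cos(q2)])
    t=.309+1.635; wr=el+u*(.527*np.sin(t)+.037*np.cos(t))+np.array([0,0,.527*np.cos(t)-.037*np.sin(t)])
    print(h,off,P(sh),P(el),el,P(wr),wr)
E
```

```text
0 (array([565., 525.]), 0.483)
0.1 (array([604., 509.]), 0.415)
0.2 (array([658., 487.]), 0.348)
0.3 (array([737., 454.]), 0.281)
0.4 (array([862., 400.]), 0.214)
0.2 0 (array([658., 487.]), 0.348) (array([1389., -192.]), 0.117) [ 0.04  -0.142  0.663] (array([857.,  45.]), 0.527) [ 0.169 -0.602  0.436]
0.2 0.0435 (array([608., 450.]), 0.37) (array([1239., -215.]), 0.139) [ 0.082 -0.131  0.663] (array([816.,  37.]), 0.549) [ 0.211 -0.59   0.436]
0.25 0 (array([694., 472.]), 0.315) (array([1335., -263.]), 0.083) [ 0.04  -0.142  0.713] (array([890.,   8.]), 0.493) [ 0.169 -0.602  0.486]
0.25 0.0435 (array([636., 432.]), 0.337) (array([1350., -364.]), 0.105) [ 0.082 -0.131  0.713] (array([846.,  -0.]), 0.515) [ 0.211 -0.59   0.486]
0.3 0 (array([737., 454.]), 0.281) (array([-1152.,  1003.]), 0.049) [ 0.04  -0.142  0.763] (array([927., -34.]), 0.459) [ 0.169 -0.602  0.536]
0.3 0.0435 (array([671., 411.]), 0.303) (array([1058., -275.]), 0.072) [ 0.082 -0.131  0.763] (array([879., -41.]), 0.481) [ 0.211 -0.59   0.536]
0.35 0 (array([792., 431.]), 0.247) (array([-145556.,   92762.]), 0.016) [ 0.04  -0.142  0.813] (array([968., -82.]), 0.426) [ 0.169 -0.602  0.586]
0.35 0.0435 (array([714., 384.]), 0.269) (array([-5700.,  4664.]), 0.038) [ 0.082 -0.131  0.813] (array([916., -88.]), 0.448) [ 0.211 -0.59   0.586]
```

```bash
python3 - <<'E'
from h import *
from workcell import capture
np.set_printoptions(precision=3,suppress=True)
def tri(a,b):
    o1,d1=ray("top",a);o2,d2=ray("scene",b)
    A=np.c_[d1,-d2]; s=np.linalg.lstsq(A,o2-o1,rcond=None)[0]
    p,q=o1+s[0]*d1,o2+s[1]*d2; return p,q,np.linalg.norm(p-q)
for a in [(350,338),(330,310),(325,258)]:
  for b in [(507,50),(600,117),(470,0),(420,10)]:
    print(a,b,*tri(a,b))
# handle / bump: top (305,322) , scene (392,80)
for a in [(295,330),(305,312),(312,300),(300,318)]: print(a,*tri(a,(392,80)))
cv2.imwrite("pics/scene1.png",capture("scene")[:,:,::-1])
E
```

```text
(350, 338) (507, 50) [ 0.403 -0.041  0.445] [ 0.351 -0.082  0.459] 0.0680288641770873
(350, 338) (600, 117) [ 0.389 -0.044  0.384] [ 0.244 -0.117  0.421] 0.1658365629764133
(350, 338) (470, 0) [ 0.414 -0.037  0.497] [ 0.395 -0.056  0.502] 0.02713579216807651
(350, 338) (420, 10) [ 0.413 -0.038  0.493] [ 0.429 -0.019  0.488] 0.02530853891518513
(330, 310) (507, 50) [ 0.44  -0.014  0.443] [ 0.351 -0.082  0.459] 0.11343189321311105
(330, 310) (600, 117) [ 0.432 -0.015  0.393] [ 0.24  -0.104  0.427] 0.21434738007005516
(330, 310) (470, 0) [ 0.448 -0.013  0.492] [ 0.398 -0.059  0.501] 0.06874243726560542
(330, 310) (420, 10) [ 0.447 -0.013  0.483] [ 0.437 -0.025  0.485] 0.01590715543995195
(325, 258) (507, 50) [ 0.509 -0.008  0.438] [ 0.369 -0.109  0.448] 0.17292912101190752
(325, 258) (600, 117) [ 0.507 -0.008  0.404] [ 0.244 -0.116  0.421] 0.2846172226716533
(325, 258) (470, 0) [ 0.512 -0.008  0.485] [ 0.422 -0.087  0.492] 0.12038805623981724
(325, 258) (420, 10) [ 0.511 -0.008  0.47 ] [ 0.468 -0.055  0.473] 0.06403948175626588
(295, 330) [0.41  0.034 0.425] [0.406 0.029 0.426] 0.0062327453076076265
(305, 312) [0.432 0.02  0.413] [0.426 0.012 0.414] 0.01077354471662652
(312, 300) [0.448 0.01  0.404] [ 0.44  -0.     0.405] 0.013492790810709965
(300, 318) [0.425 0.027 0.418] [0.418 0.018 0.418] 0.011056120536331718
```

View pics/scene1.png

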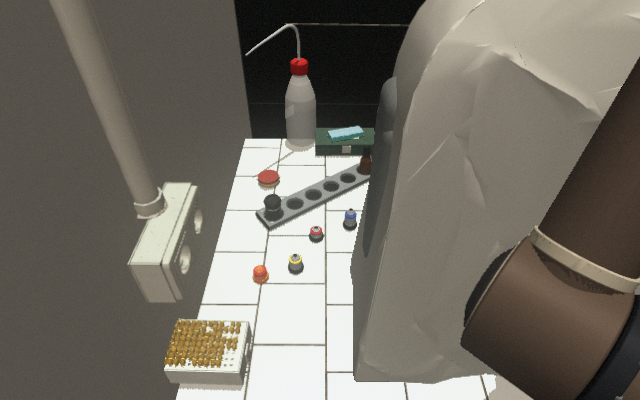

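```bash
python3 - <<'E'
from h import *
np.set_printoptions(precision=0,suppress=True)
q1=-1.283
l=np.array([-np.sin(q1),np.cos(q1),0]);u=np.array([np.cos(q1),np.sin(q1),0])
for off in (.05,.1,.13,.16,.19):
    for h in (.15,.2,.25,.3,.35,.4):
        p=np.r_[0,0,h]+l*off; q2=.5505
        e=p+.2*(u*np.sin(q2)+np.r_[0,0,np.cos(q2)]); q2=.309
        e2=p+.2*(u*np.sin(q2)+np.r_[0,0,np.cos(q2)])
        print(off,h,proj("scene",p),proj("scene",e2),proj("scene",e))
E
python3 - <<'E'
import cv2,numpy as np
a=cv2.imread("pics/scene0.png")[:,400:];b=cv2.imread("pics/scene1.png")[:,400:]
o=np.hstack([a,b]); cv2.imwrite("pics/cmp.png",cv2.resize(cv2.convertScaleAbs(o,alpha=2,beta=20),None,fx=1.45,fy=1.45))
E
```

```text
0.05 0.15 [577. 460.] [707. 328.] [699. 307.]
0.05 0.2 [600. 445.] [752. 293.] [738. 274.]
0.05 0.25 [628. 427.] [809. 247.] [786. 232.]
0.05 0.3 [661. 406.] [882. 189.] [846. 180.]
0.05 0.35 [703. 379.] [977. 110.] [921. 113.]
0.05 0.4 [755. 344.] [1105.    0.] [1018.   25.]
0.1 0.15 [531. 425.] [639. 292.] [638. 276.]
0.1 0.2 [549. 408.] [673. 256.] [669. 242.]
0.1 0.25 [570. 388.] [716. 210.] [706. 200.]
0.1 0.3 [595. 364.] [770. 152.] [752. 149.]
0.1 0.35 [626. 334.] [840.  75.] [809.  84.]
0.1 0.4 [665. 297.] [933. -28.] [882.  -1.]
0.13 0.15 [506. 405.] [602. 273.] [605. 259.]
0.13 0.2 [521. 387.] [632. 236.] [632. 225.]
0.13 0.25 [539. 366.] [668. 190.] [664. 183.]
0.13 0.3 [560. 341.] [713. 133.] [703. 132.]
0.13 0.35 [585. 311.] [770.  58.] [750.  69.]
0.13 0.4 [617. 273.] [845. -41.] [811. -13.]
0.16 0.15 [482. 387.] [568. 255.] [575. 244.]
0.16 0.2 [494. 368.] [593. 218.] [597. 209.]
0.16 0.25 [509. 346.] [623. 172.] [624. 168.]
0.16 0.3 [527. 320.] [660. 115.] [657. 117.]
0.16 0.35 [548. 289.] [707.  43.] [698.  55.]
0.16 0.4 [574. 251.] [768. -52.] [748. -24.]
0.19 0.15 [459. 370.] [537. 239.] [546. 229.]
0.19 0.2 [470. 350.] [558. 201.] [565. 194.]
0.19 0.25 [482. 328.] [583. 156.] [588. 153.]
0.19 0.3 [497. 301.] [613. 100.] [616. 104.]
0.19 0.35 [514. 269.] [652.  30.] [650.  43.]
0.19 0.4 [535. 230.] [701. -61.] [691. -33.]
```

View pics/cmp.png

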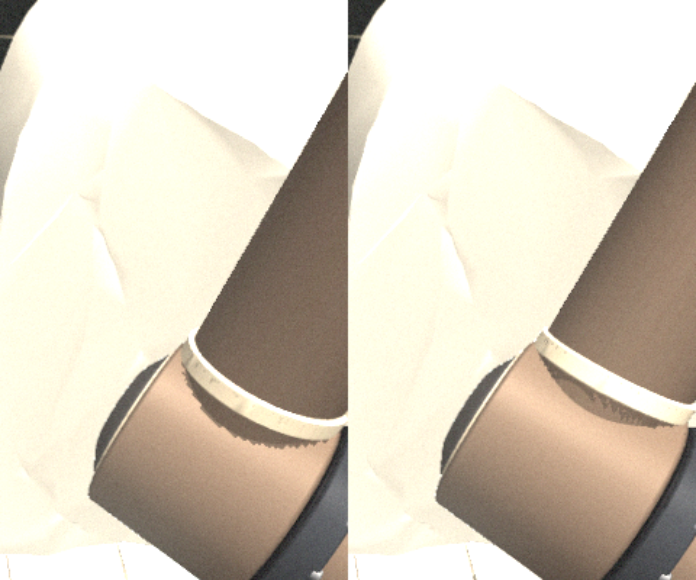

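```bash
cat > hull.py <<'E'
from h import *
T=np.array([(326,255),(398,292),(442,320),(486,346),(518,372),(540,400),(254,400),(260,360),(268,342),(296,296),(316,262)],np.float32)
S=np.array([(355,380),(353,253),(363,193),(371,153),(382,87),(397,77),(397,53),(407,27),(427,0),(640,0),(640,400),(470,382)],np.float32)
def inside(X):
    a=proj("top",X); 
    if a[1]<400 and 0<a[0]<640 and cv2.pointPolygonTest(T,(float(a[0]),float(a[1])),False)<0: return False
    b=proj("scene",X)
    c=get_calibration("scene")
    if (c["R"]@np.array(X)+c["t"])[2]>.05 and 0<=b[0]<640 and 0<=b[1]<400 and cv2.pointPolygonTest(S,(float(b[0]),float(b[1])),False)<0: return False
    return X[0]>.15 and X[0]<.5 and -.27<X[1]<.11 and X[2]<.6
A,B,K,LAT=.486,.528,.0045,.0435
def arm(x,y,z,h=.31):
    r=np.hypot(x,y); q1=np.arctan2(y,x)-np.arcsin(LAT/r); rho=np.sqrt(r*r-LAT**2); zz=z-K
    d=np.hypot(rho,zz); el=np.arctan2(zz,rho)+np.arccos((A*A+d*d-B*B)/(2*A*d))
    u=np.r_[np.cos(q1),np.sin(q1),0];l=np.r_[-np.sin(q1),np.cos(q1),0]
    E=u*A*np.cos(el)+np.r_[0,0,h+A*np.sin(el)]; W=u*rho+np.r_[0,0,h+zz]
    return q1,np.pi/2-el,u,l,E,W
E
python3 - <<'E'
from hull import *
np.set_printoptions(precision=3,suppress=True)
for nm,p in dict(white=(.554,-.104,.04),blue=(.571,-.046,.033),red=(.577,.034,.02),yellow=(.526,.108,.025),well4=(.70,-.123,.05)).items():
    q1,q2,u,l,E,W=arm(*p); print(nm,round(q1,3),round(q2,3),E+l*LAT,W+l*LAT)
    for s in np.linspace(0.3,.95,8):
        c=E+(W-E)*s
        row=[]
        for lat in (LAT-.05,LAT,LAT+.05):
            zs=[z for z in np.arange(.1,.61,.02) if inside(np.r_[c[0],c[1],z]+np.r_[l[:2]*lat,0])]
            row.append(round(max(zs),2) if zs else 0)
        print("   xyz",c+l*LAT,"cover top<=",row)
E
```

```text
white -0.263 0.462 [ 0.221 -0.014  0.745] [ 0.554 -0.104  0.346]
   xyz [ 0.321 -0.041  0.625] cover top<= [np.float64(0.58), np.float64(0.58), np.float64(0.58)]
   xyz [ 0.352 -0.05   0.588] cover top<= [np.float64(0.58), np.float64(0.58), np.float64(0.58)]
   xyz [ 0.383 -0.058  0.551] cover top<= [np.float64(0.58), np.float64(0.58), np.float64(0.58)]
   xyz [ 0.414 -0.066  0.514] cover top<= [np.float64(0.58), np.float64(0.58), np.float64(0.58)]
   xyz [ 0.444 -0.075  0.477] cover top<= [np.float64(0.58), np.float64(0.58), np.float64(0.58)]
   xyz [ 0.475 -0.083  0.44 ] cover top<= [0, np.float64(0.58), np.float64(0.58)]
   xyz [ 0.506 -0.091  0.403] cover top<= [0, 0, 0]
   xyz [ 0.537 -0.1    0.365] cover top<= [0, 0, 0]
blue -0.156 0.487 [0.232 0.008 0.739] [ 0.571 -0.046  0.339]
   xyz [ 0.333 -0.009  0.619] cover top<= [np.float64(0.58), np.float64(0.58), np.float64(0.58)]
   xyz [ 0.365 -0.014  0.582] cover top<= [np.float64(0.58), np.float64(0.58), np.float64(0.58)]
   xyz [ 0.396 -0.018  0.545] cover top<= [np.float64(0.58), np.float64(0.58), np.float64(0.58)]
   xyz [ 0.428 -0.023  0.507] cover top<= [np.float64(0.58), np.float64(0.58), np.float64(0.58)]
   xyz [ 0.459 -0.028  0.47 ] cover top<= [np.float64(0.58), np.float64(0.58), np.float64(0.58)]
   xyz [ 0.491 -0.033  0.433] cover top<= [0, np.float64(0.58), 0]
   xyz [ 0.523 -0.038  0.396] cover top<= [0, 0, 0]
   xyz [ 0.554 -0.043  0.359] cover top<= [0, 0, 0]
red -0.016 0.517 [0.241 0.04  0.733] [0.577 0.034 0.326]Traceback (most recent call last):
  File "<stdin>", line 9, in <module>
  File "hull.py", line 7, in inside
    b=proj("scene",X)
  File "h.py", line 9, in proj
    c=get_calibration(n); return cv2.projectPoints(np.array([X],float),cv2.Rodrigues(c["R"])[0],c["t"],c["camera_matrix"],np.array(c["dist"]))[0][0,0]
ValueError: time passes only in moves, steps and waits
```

```bash
sed -i 's/^from workcell import get_calibration/from workcell import get_calibration as _g\n_C={n:_g(n) for n in ("scene","top")}\ndef get_calibration(n): return _C[n]/' h.py; python3 - <<'E'
from h import *
np.set_printoptions(precision=3,suppress=True)
for c in [(507,50),(600,117),(473,10),(427,2),(397,60),(640,10),(550,5)]:
    print(c,*[onz("scene",c,z) for z in (.4,.45,.5,.55,.58)])
for c in [(350,338),(335,316),(420,395),(400,360),(300,395)]:
    print(c,*[onz("top",c,z) for z in (.4,.45,.5,.55,.6)])
E
```

```text
(507, 50) [ 0.445 -0.22   0.4  ] [ 0.365 -0.103  0.45 ] [0.285 0.013 0.5  ] [0.205 0.13  0.55 ] [0.157 0.199 0.58 ]
(600, 117) [ 0.261 -0.159  0.4  ] [ 0.222 -0.056  0.45 ] [0.183 0.047 0.5  ] [0.144 0.15  0.55 ] [0.121 0.212 0.58 ]
(473, 10) [ 0.606 -0.315  0.4  ] [ 0.49  -0.178  0.45 ] [ 0.375 -0.04   0.5  ] [0.259 0.098 0.55 ] [0.19 0.18 0.58]
(427, 2) [ 0.683 -0.271  0.4  ] [ 0.55  -0.143  0.45 ] [ 0.417 -0.016  0.5  ] [0.285 0.112 0.55 ] [0.205 0.189 0.58 ]
(397, 60) [ 0.494 -0.051  0.4  ] [0.403 0.028 0.45 ] [0.313 0.107 0.5  ] [0.222 0.186 0.55 ] [0.167 0.233 0.58 ]
(640, 10) [ 0.46  -0.612  0.4  ] [ 0.377 -0.409  0.45 ] [ 0.294 -0.205  0.5  ] [ 0.21  -0.001  0.55 ] [0.16  0.121 0.58 ]
(550, 5) [ 0.56  -0.476  0.4  ] [ 0.454 -0.303  0.45 ] [ 0.349 -0.129  0.5  ] [0.244 0.044 0.55 ] [0.18  0.148 0.58 ]
(350, 338) [ 0.393 -0.043  0.4  ] [ 0.404 -0.04   0.45 ] [ 0.415 -0.037  0.5  ] [ 0.426 -0.034  0.55 ] [ 0.438 -0.031  0.6  ]
(335, 316) [ 0.424 -0.022  0.4  ] [ 0.433 -0.021  0.45 ] [ 0.442 -0.019  0.5  ] [ 0.451 -0.018  0.55 ] [ 0.46  -0.016  0.6  ]
(420, 395) [ 0.307 -0.144  0.4  ] [ 0.324 -0.134  0.45 ] [ 0.342 -0.124  0.5  ] [ 0.359 -0.114  0.55 ] [ 0.376 -0.104  0.6  ]
(400, 360) [ 0.36  -0.115  0.4  ] [ 0.373 -0.107  0.45 ] [ 0.387 -0.099  0.5  ] [ 0.4   -0.091  0.55 ] [ 0.414 -0.083  0.6  ]
(300, 395) [0.31  0.029 0.4  ] [0.327 0.026 0.45 ] [0.344 0.024 0.5  ] [0.361 0.022 0.55 ] [0.378 0.02  0.6  ]
```

```bash
cat > mv.py <<'E'
import numpy as np
from scipy.spatial.transform import Rotation as R
from workcell import readout
def rows(wps,g,cap=55.,yawcap=9.5,last=10):
    """wps: list of (x,y,z,jaw_azimuth_deg[,cap]) ; returns 10 rows linear interpolated"""
    s=readout.read_state(); M=R.from_rotvec(s["eef_rot"]).as_matrix(); p=s["eef_pos"]
    az0=np.degrees(np.arctan2(M[1,2],M[0,2])); print("at",p.round(4),"az",round(az0,1),"width",round(s["width"],4),"F",s["contact_force"].round(1))
    out=[];cp=p.copy();ca=az0
    for w in wps:
        t=np.array(w[:3]);ta=w[3]; c=w[4] if len(w)>4 else cap
        da=(ta-ca+180)%360-180
        n=max(1,int(np.ceil(max(np.linalg.norm(t-cp)*1000/c,abs(da)/yawcap))))
        for i in range(1,n+1):
            q=cp+(t-cp)*i/n; a=ca+da*i/n
            d=M.T@(q-p)*1000
            out.append([g,round(d[0],1),round(d[1],1),round(d[2],1),round(-(a-az0),1)])
        cp=t;ca=ca+da
    print(len(out),"rows")
    while len(out)%10: out.append(out[-1])
    for i in range(0,len(out),10):
        print([[x if j==0 else x for j,x in enumerate(r)] for r in out[i:i+10]])
E
python3 - <<'E'
from mv import *
rows([(.418,-.50,.5,-75),(.563,-.325,.5,-35)],1)
E
```

```text
at [ 0.2612 -0.7297  0.5022] az -130.3 width 0.0856 F [1.3 0.2 0.4]
11 rows
[[1, np.float64(4.8), np.float64(0.4), np.float64(-46.1), np.float64(-9.2)], [1, np.float64(9.6), np.float64(0.8), np.float64(-92.2), np.float64(-18.4)], [1, np.float64(14.4), np.float64(1.1), np.float64(-138.3), np.float64(-27.6)], [1, np.float64(19.3), np.float64(1.5), np.float64(-184.4), np.float64(-36.9)], [1, np.float64(24.1), np.float64(1.9), np.float64(-230.5), np.float64(-46.1)], [1, np.float64(28.9), np.float64(2.3), np.float64(-276.6), np.float64(-55.3)], [1, np.float64(29.4), np.float64(2.3), np.float64(-322.0), np.float64(-63.3)], [1, np.float64(29.9), np.float64(2.3), np.float64(-367.5), np.float64(-71.3)], [1, np.float64(30.4), np.float64(2.3), np.float64(-412.9), np.float64(-79.3)], [1, np.float64(30.9), np.float64(2.3), np.float64(-458.4), np.float64(-87.3)]]
[[1, np.float64(31.4), np.float64(2.3), np.float64(-503.8), np.float64(-95.3)], [1, np.float64(31.4), np.float64(2.3), np.float64(-503.8), np.float64(-95.3)], [1, np.float64(31.4), np.float64(2.3), np.float64(-503.8), np.float64(-95.3)], [1, np.float64(31.4), np.float64(2.3), np.float64(-503.8), np.float64(-95.3)], [1, np.float64(31.4), np.float64(2.3), np.float64(-503.8), np.float64(-95.3)], [1, np.float64(31.4), np.float64(2.3), np.float64(-503.8), np.float64(-95.3)], [1, np.float64(31.4), np.float64(2.3), np.float64(-503.8), np.float64(-95.3)], [1, np.float64(31.4), np.float64(2.3), np.float64(-503.8), np.float64(-95.3)], [1, np.float64(31.4), np.float64(2.3), np.float64(-503.8), np.float64(-95.3)], [1, np.float64(31.4), np.float64(2.3), np.float64(-503.8), np.float64(-95.3)]]
```

Call:
{"api": "play_rows", "payload": {
  "targets": [
    [1, 5, 0, -46, -9],
    [1, 10, 0, -92, -18],
    [1, 14, 1, -138, -27],
    [1, 19, 1, -184, -36],
    [1, 24, 2, -230, -45],
    [1, 28, 2, -276, -54],
    [1, 29, 2, -330, -63],
    [1, 30, 2, -385, -72],
    [1, 31, 2, -440, -81],
    [1, 31, 2, -500, -90]
  ]
}}

```text
clock: 5.2
eef_pos: [0.5617, -0.327, 0.5006]
eef_rot: [-0.793, 1.702, -1.703]
contact_force: [0.1, 0.3, 0.3]
width: 0.0852
```

```bash
sed -i 's/round(\(d\[.\]\),1)/float(round(\1,1))/g; s/round(-(a-az0),1)/float(round(-(a-az0),1))/' mv.py; python3 - <<'E'
from mv import *
rows([(.64,-.165,.5,-10),(.645,-.02,.5,6.7),(.63,.035,.45,6.7)],1)
s=readout.read_state(); print(s["joint_pos"],s["joint_efforts"])
E
```

```text
at [ 0.5617 -0.327   0.5006] az -40.0 width 0.0852 F [0.1 0.3 0.3]
9 rows
[[1, -43.6, 0.1, -11.1, -7.5], [1, -87.2, 0.3, -22.1, -15.0], [1, -130.8, 0.4, -33.2, -22.5], [1, -174.4, 0.6, -44.3, -30.0], [1, -212.5, 0.5, -74.1, -35.6], [1, -250.6, 0.5, -103.9, -41.2], [1, -288.6, 0.5, -133.7, -46.7], [1, -304.9, 25.4, -157.1, -46.7], [1, -321.1, 50.4, -180.6, -46.7], [1, -321.1, 50.4, -180.6, -46.7]]
[-5.94055315e-01  2.54211514e-01  1.19770382e+00 -2.11470588e-04
  1.68886832e+00  1.04447133e-01] [-2.66842380e+00 -4.38197780e+01 -3.00127280e+01  1.15556399e-03
  1.72795169e-01  3.29647623e-01]
```

Call:
{"api": "play_rows", "payload": {
  "targets": [
    [1, -43, 0, -11, -8],
    [1, -87, 0, -22, -15],
    [1, -130, 0, -33, -23],
    [1, -174, 0, -44, -30],
    [1, -212, 0, -74, -36],
    [1, -250, 0, -104, -42],
    [1, -288, 0, -134, -47],
    [1, -305, 20, -157, -47],
    [1, -321, 50, -181, -47],
    [1, -321, 50, -181, -47]
  ]
}}

```text
clock: 6.45
eef_pos: [0.6288, 0.0355, 0.4471]
eef_rot: [-1.267, 1.125, -1.117]
contact_force: [-1.1, 0.1, -0.5]
width: 0.0853
```

```bash
python3 - <<'E'
from mv import *
from workcell import capture
import cv2
s=readout.read_state(); print(s["joint_pos"],s["eef_pos"],s["joint_efforts"])
a=capture("top");b=capture("scene")
cv2.imwrite("pics/top2.png",a[:,:,::-1]);cv2.imwrite("pics/scene2.png",b[:,:,::-1])
E
```

```text
[-1.28241006e-02  2.16180375e-01  1.34524917e+00  3.32241413e-04
  1.58621319e+00 -1.33072624e-01] [0.6288204  0.03554084 0.44712433] [ 1.05063044e+00 -4.11006546e+01 -3.04622161e+01  2.05132607e-01
  2.66850744e-03  6.38005184e-02]
```

View pics/top2.png

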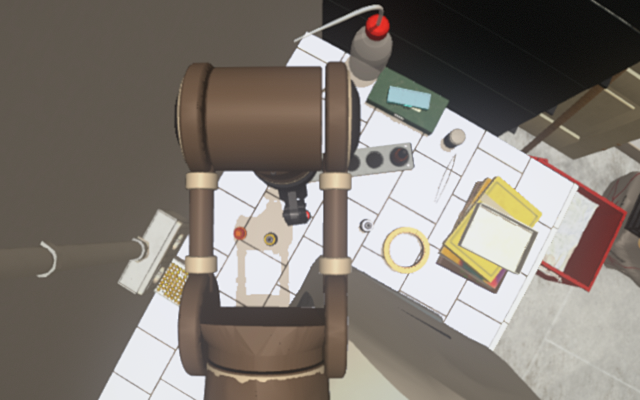

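View pics/scene2.png

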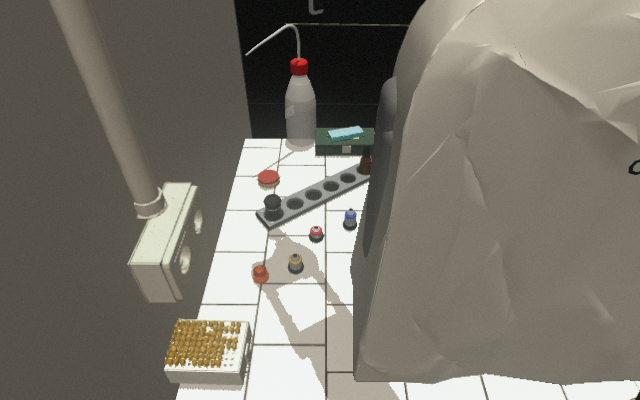

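```bash
python3 - <<'E'
from hull import *
np.set_printoptions(precision=3,suppress=True)
for z in (.65,.7,.75,.8,.85):
    print(z,"wristc",onz("top",(268,117),z),"front",onz("top",(268,66),z),"back",onz("top",(268,170),z),"L",onz("top",(178,117),z)[1],"R",onz("top",(358,117),z)[1],"rails",onz("top",(201,220),z)[1],onz("top",(336,220),z)[1],"railw",onz("top",(190,220),z)[1]-onz("top",(213,220),z)[1])
    print("   elbowcyl", onz("top",(266,310),z),onz("top",(266,370),z))
E
```

```text
0.65 wristc [0.654 0.046 0.65 ] front [0.704 0.046 0.65 ] back [0.604 0.046 0.65 ] L 0.13216716770033754 R -0.03803530128988486 rails 0.10875092183717283 -0.016458338510573912 railw 0.021792303399274487
   elbowcyl [0.475 0.048 0.65 ] [0.419 0.049 0.65 ]
0.7 wristc [0.643 0.041 0.7  ] front [0.687 0.041 0.7  ] back [0.598 0.041 0.7  ] L 0.11743562237064681 R -0.03404982759271798 rails 0.09659444091141624 -0.014845664839623818 railw 0.019395822550417316
   elbowcyl [0.483 0.043 0.7  ] [0.434 0.043 0.7  ]
0.75 wristc [0.631 0.036 0.75 ] front [0.67  0.036 0.75 ] back [0.592 0.036 0.75 ] L 0.102704077040956 R -0.030064353895551076 rails 0.0844379599856596 -0.013232991168673717 railw 0.01699934170156013
   elbowcyl [0.492 0.037 0.75 ] [0.448 0.038 0.75 ]
0.8 wristc [0.62 0.03 0.8 ] front [0.653 0.031 0.8  ] back [0.587 0.03  0.8  ] L 0.0879725317112652 R -0.02607888019838418 rails 0.07228147905990298 -0.011620317497723617 railw 0.014602860852702945
   elbowcyl [0.5   0.032 0.8  ] [0.463 0.032 0.8  ]
0.85 wristc [0.609 0.025 0.85 ] front [0.636 0.025 0.85 ] back [0.581 0.025 0.85 ] L 0.07324098638157443 R -0.02209340650121729 rails 0.060124998134146394 -0.010007643826773521 railw 0.012206380003845767
   elbowcyl [0.508 0.026 0.85 ] [0.477 0.027 0.85 ]
```

```bash
python3 - <<'E'
import cv2,numpy as np
def eq(im):
    l=cv2.cvtColor(im,cv2.COLOR_BGR2GRAY); return cv2.createCLAHE(4,(4,4)).apply(l)
im=cv2.imread("pics/top0.png")[250:400,240:460]; cv2.imwrite("pics/tc3.png",cv2.resize(eq(im),None,fx=3.6,fy=3.6,interpolation=cv2.INTER_CUBIC))
im=cv2.imread("pics/scene2.png")[0:200,370:640]; cv2.imwrite("pics/sc3.png",cv2.resize(eq(im),None,fx=2.9,fy=2.9,interpolation=cv2.INTER_CUBIC))
E
```

```text
(no output)
```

View pics/tc3.png

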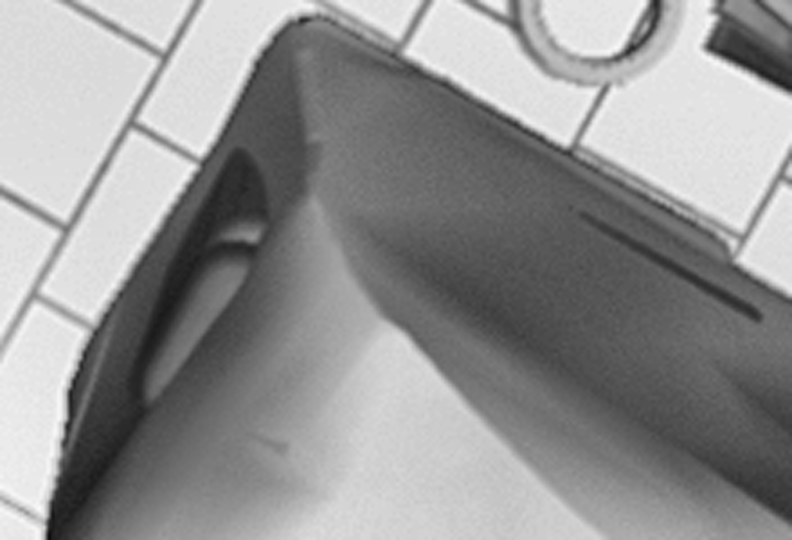

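View pics/sc3.png

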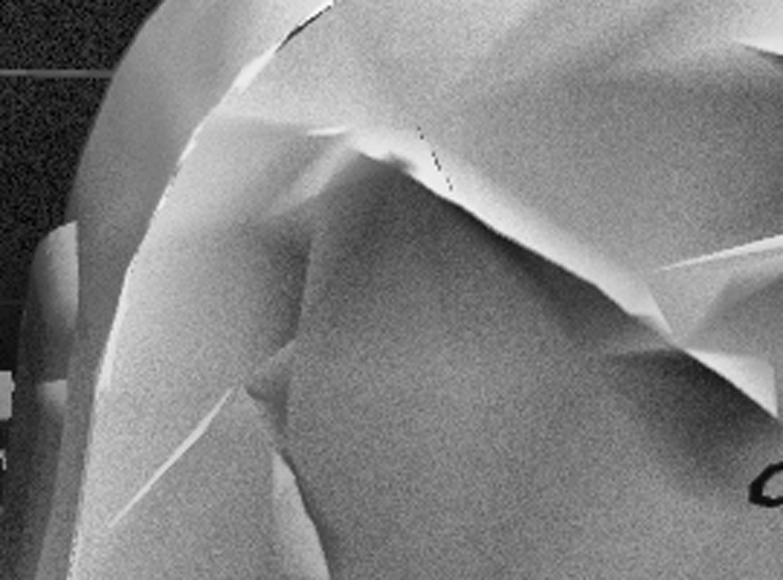

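```bash
python3 - <<'E'
from h import *
np.set_printoptions(precision=3,suppress=True)
def tri(a,b):
    o1,d1=ray("top",a);o2,d2=ray("scene",b)
    s=np.linalg.lstsq(np.c_[d1,-d2],o2-o1,rcond=None)[0]
    p,q=o1+s[0]*d1,o2+s[1]*d2; return (p+q)/2,np.linalg.norm(p-q)
O=[(353,253),(363,193),(371,153),(376,120),(382,87),(390,80),(397,77),(397,65),(397,53),(402,38),(407,27),(416,12),(427,0)]
P=[]
for a,b in zip(O[:-1],O[1:]):
    for t in np.linspace(0,1,6)[:-1]: P.append(np.array(a)*(1-t)+np.array(b)*t)
for S in [(324,262),(326,280),(327.5,303),(333,318),(340,330),(348,339),(360,350),(375,366)]:
    best=sorted([(tri(S,b)[1],tuple(b.round(0)),tri(S,b)[0]) for b in P],key=lambda x:x[0])[:1]
    print(S,best)
E
```

```text
(324, 262) [(np.float64(0.00047178988494404157), (np.float64(363.0), np.float64(193.0)), array([ 0.486, -0.008,  0.176]))]
(326, 280) [(np.float64(0.00014480101917992123), (np.float64(380.0), np.float64(100.0)), array([ 0.471, -0.01 ,  0.359]))]
(327.5, 303) [(np.float64(0.00014173501914519187), (np.float64(397.0), np.float64(77.0)), array([ 0.444, -0.011,  0.405]))]
(333, 318) [(np.float64(0.0003173351997796612), (np.float64(414.0), np.float64(15.0)), array([ 0.436, -0.017,  0.481]))]
(340, 330) [(np.float64(0.0044781049336557206), (np.float64(425.0), np.float64(2.0)), array([ 0.426, -0.024,  0.497]))]
(348, 339) [(np.float64(0.01894711959992584), (np.float64(425.0), np.float64(2.0)), array([ 0.42 , -0.028,  0.498]))]
(360, 350) [(np.float64(0.03851724851254606), (np.float64(425.0), np.float64(2.0)), array([ 0.414, -0.035,  0.501]))]
(375, 366) [(np.float64(0.06438481985754956), (np.float64(425.0), np.float64(2.0)), array([ 0.404, -0.042,  0.506]))]
```

```bash
python3 - <<'E'
from h import *
np.set_printoptions(precision=4,suppress=True)
sc=cv2.imread("pics/scene0.png"); g=cv2.cvtColor(sc,cv2.COLOR_BGR2GRAY)
m=(g<80).astype(np.uint8); k=np.zeros_like(m);k[165:235,255:372]=1;m*=k
n,l,st,ce=cv2.connectedComponentsWithStats(m)
for i in range(1,n):
    if st[i,4]>20: print(st[i],ce[i].round(1),onz("scene",ce[i],.014))
# top: line fit of wells 1..4 
W=np.array([[.6812,.0312],[.6878,-.0199],[.6939,-.0715],[.6999,-.1228]])
A=np.c_[np.ones(4),[-1.5,-.5,.5,1.5]]
x=np.linalg.lstsq(A,W,rcond=None)[0]; print(x,np.linalg.norm(x[1]),np.degrees(np.arctan2(x[1,1],x[1,0]))+90, A@x)
E
```

```text
[351 165  21  70 480] [366.9 197.4] [ 0.6133 -0.1206  0.014 ]
[341 174  15   9  98] [347.5 178. ] [ 0.6948 -0.1193  0.014 ]
[324 183  15   8  89] [330.9 186.5] [ 0.6877 -0.0677  0.014 ]
[306 191  15   9  91] [313.2 195. ] [ 0.682  -0.0164  0.014 ]
[264 195  19  26 308] [273.  208.5] [0.6867 0.0837 0.014 ]
[287 200  15   9  93] [294.4 204.2] [0.6756 0.0357 0.014 ]
[256 213  14  16  33] [262.3 221. ] [0.6627 0.1198 0.014 ]
[344 223  13   7  45] [350.1 226.7] [ 0.5545 -0.0362  0.014 ]
[[ 0.6907 -0.0457]
 [ 0.0062 -0.0514]] 0.05173526843459886 6.905230212319907 [[ 0.6814  0.0313]
 [ 0.6876 -0.0201]
 [ 0.6938 -0.0714]
 [ 0.7    -0.1228]]
```

```bash
python3 - <<'E'
from mv import *
rows([(.576,.0355,.10,6.9,45)],.65)
E
```

```text
at [0.6307 0.0333 0.4507] az 6.7 width 0.0852 F [ 0.9 -0.3  0.9]
8 rows
[[0.65, -1.1, 43.8, -6.8, -0.0], [0.65, -2.2, 87.7, -13.6, -0.0], [0.65, -3.3, 131.5, -20.3, -0.1], [0.65, -4.4, 175.3, -27.1, -0.1], [0.65, -5.6, 219.2, -33.9, -0.1], [0.65, -6.7, 263.0, -40.7, -0.1], [0.65, -7.8, 306.9, -47.5, -0.1], [0.65, -8.9, 350.7, -54.3, -0.2], [0.65, -8.9, 350.7, -54.3, -0.2], [0.65, -8.9, 350.7, -54.3, -0.2]]
```

Call:
{"api": "play_rows", "payload": {
  "targets": [
    [0.65, -1, 44, -7, 0],
    [0.65, -2, 88, -14, 0],
    [0.65, -3, 132, -20, 0],
    [0.65, -4, 175, -27, 0],
    [0.65, -6, 219, -34, 0],
    [0.65, -7, 263, -41, 0],
    [0.65, -8, 307, -48, 0],
    [0.65, -9, 340, -54, 0],
    [0.65, -9, 350, -54, 0],
    [0.65, -9, 350, -54, 0]
  ]
}}

```text
clock: 7.8
eef_pos: [0.5775, 0.0354, 0.1012]
eef_rot: [-1.261, 1.122, -1.124]
contact_force: [0.2, 0.3, 0.4]
width: 0.0554
```

```bash
python3 - <<'E'
from mv import *
from workcell import capture
import cv2
a=capture("top");b=capture("scene")
cv2.imwrite("pics/top3.png",a[:,:,::-1]);cv2.imwrite("pics/scene3.png",b[:,:,::-1])
rows([(.576,.0355,.023,6.9,15)],.65)
s=readout.read_state(); print(s["joint_pos"],s["joint_efforts"])
E
```

```text
at [0.5784 0.0358 0.1025] az 6.7 width 0.0557 F [1.1 0.3 0. ]
6 rows
[[0.65, -0.0, 13.2, -0.5, -0.0], [0.65, -0.0, 26.5, -0.9, -0.1], [0.65, -0.0, 39.7, -1.4, -0.1], [0.65, -0.1, 53.0, -1.8, -0.2], [0.65, -0.1, 66.2, -2.3, -0.2], [0.65, -0.1, 79.5, -2.7, -0.2], [0.65, -0.1, 79.5, -2.7, -0.2], [0.65, -0.1, 79.5, -2.7, -0.2], [0.65, -0.1, 79.5, -2.7, -0.2], [0.65, -0.1, 79.5, -2.7, -0.2]]
[-1.33494196e-02  3.89113302e-01  1.84112956e+00 -1.28131494e-04
  9.06859754e-01 -1.29666036e-01] [-6.42248383e-02 -3.93753469e+01 -2.22747356e+01 -4.79942712e-03
  2.62217381e-02 -7.97630582e-04]
```

View pics/top3.png

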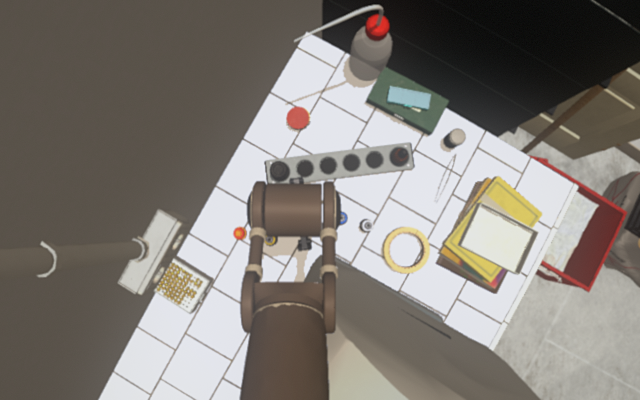

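View pics/scene3.png

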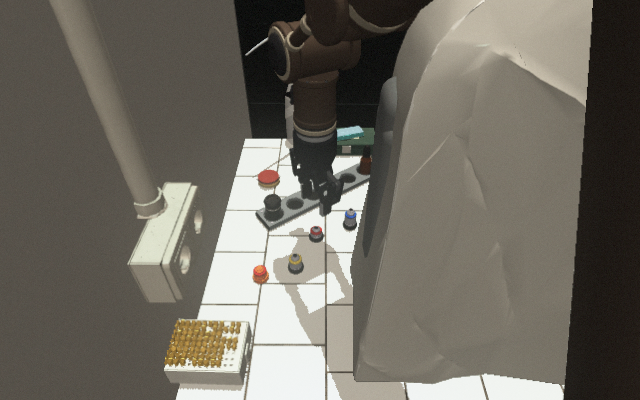

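```bash
python3 - <<'E'
import cv2
im=cv2.imread("pics/scene3.png")[0:130,250:460]; cv2.imwrite("pics/s3c.png",cv2.resize(cv2.convertScaleAbs(im,alpha=2.2,beta=15),None,fx=3.8,fy=3.8,interpolation=cv2.INTER_CUBIC))
im=cv2.imread("pics/top3.png")[170:400,220:440]; cv2.imwrite("pics/t3c.png",cv2.resize(cv2.convertScaleAbs(im,alpha=1.6,beta=15),None,fx=2.6,fy=2.6,interpolation=cv2.INTER_CUBIC))
E
```

```text
(no output)
```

View pics/s3c.png

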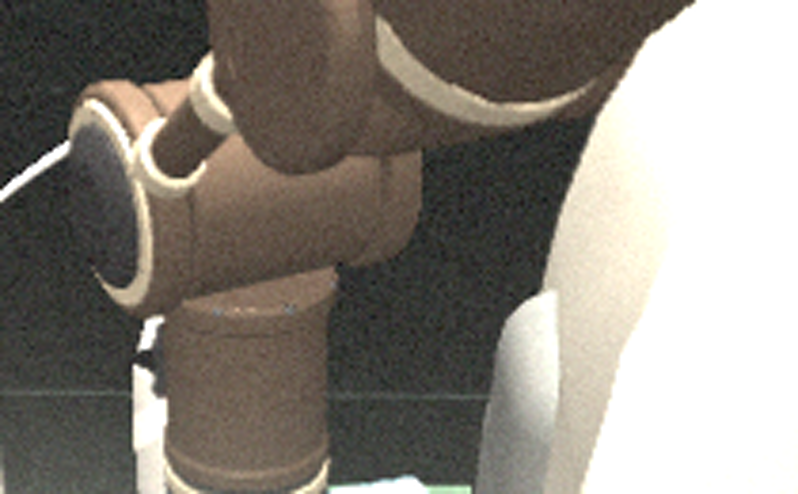

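View pics/t3c.png

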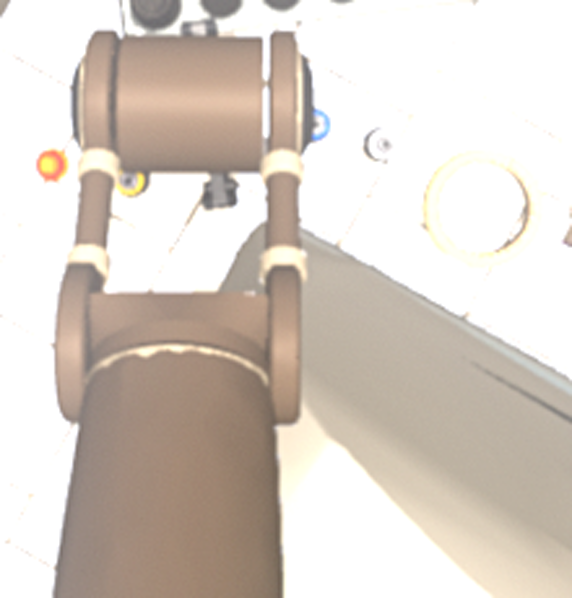

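Call:
{"api": "play_rows", "payload": {
  "targets": [
    [0.65, -1, 5, -1, 0],
    [0.65, -1, 10, -1, 0],
    [0.65, -1, 15, -2, 0],
    [0.65, -1, 20, -2, 0],
    [0.65, -1, 25, -2, 0],
    [0.65, -1, 30, -2, 0],
    [0.65, -1, 35, -2, 0],
    [0.65, -1, 40, -2, 0],
    [0.65, -1, 40, -2, 0],
    [0.65, -1, 40, -2, 0]
  ]
}}

```text
clock: 9.15
eef_pos: [0.5739, 0.037, 0.0603]
eef_rot: [-1.262, 1.123, -1.123]
contact_force: [-0.2, -0.3, 0.5]
width: 0.0555
```

```bash
cat > st.py <<'E'
from mv import *
import sys
def show():
    s=readout.read_state(); q=s["joint_pos"]
    np.set_printoptions(precision=3,suppress=True)
    print("t",round(s["clock"],2),"p",s["eef_pos"].round(4),"w",round(s["width"],4),"F",s["contact_force"].round(1),"Mw",s["wrist_torque"].round(2))
    print("q",q,"eff",s["joint_efforts"])
    # model kinematic z,rho from joints
    A,B,e,K=.48588,.52692,-.03668,.0045; t=q[1]+q[2]
    rho=A*np.sin(q[1])+B*np.sin(t)-e*np.cos(t)-.0023; z=A*np.cos(q[1])+B*np.cos(t)+e*np.sin(t)+K
    u=np.r_[np.cos(q[0]),np.sin(q[0])];l=np.r_[-u[1],u[0]]
    print("fk",(u*rho+l*.0435).round(4),round(z,4))
if __name__=="__main__": show()
E
python3 st.py
```

```text
t 9.15 p [0.574 0.037 0.06 ] w 0.0555 F [-0.2 -0.3  0.5] Mw [ 0.01  0.03 -0.  ]
q [-0.011  0.449  1.861 -0.     0.831 -0.128] eff [  0.001 -40.723 -20.999  -0.      0.011  -0.   ]
fk [0.574 0.037] 0.06
```

Call:
{"api": "play_rows", "payload": {
  "targets": [
    [0.65, 0, 5, 2, 0],
    [0.65, 0, 10, 2, 0],
    [0.65, 0, 14, 2, 0],
    [0.65, 0, 17, 2, 0],
    [0.65, 0, 20, 2, 0],
    [0.65, 0, 20, 2, 0],
    [0.65, 0, 20, 2, 0],
    [0.65, 0, 20, 2, 0],
    [0.65, 0, 20, 2, 0],
    [0.65, 0, 20, 2, 0]
  ]
}}

```text
clock: 10.4
eef_pos: [0.5758, 0.0372, 0.0404]
eef_rot: [-1.262, 1.122, -1.123]
contact_force: [0.7, -0.1, -0.0]
width: 0.0555
```

```bash
python3 st.py; python3 - <<'E'
from workcell import capture
import cv2
b=capture("scene");im=b[:250,250:480,::-1]
cv2.imwrite("pics/s4c.png",cv2.resize(cv2.convertScaleAbs(im,alpha=1.6,beta=15),None,fx=2.4,fy=2.4,interpolation=cv2.INTER_CUBIC))
E
```

```text
t 10.4 p [0.576 0.037 0.04 ] w 0.0555 F [ 0.7 -0.1 -0. ] Mw [ 0.02 -0.08  0.04]
q [-0.011  0.484  1.86   0.     0.797 -0.128] eff [  0.    -41.594 -20.373   0.     -0.     -0.   ]
fk [0.576 0.037] 0.0399
```

View pics/s4c.png

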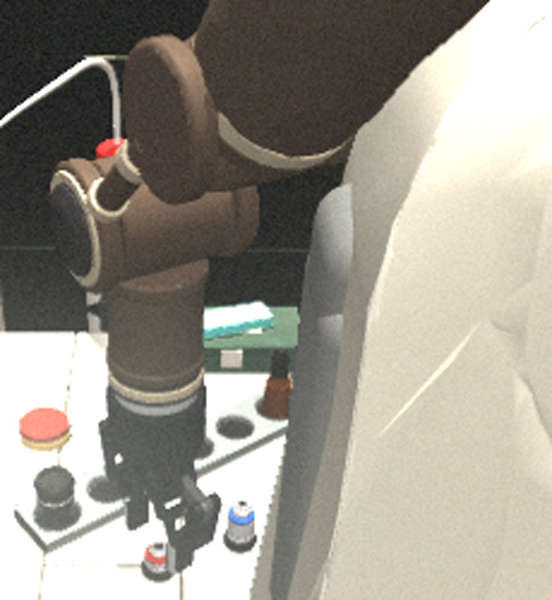

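```bash
python3 - <<'E'
from h import *
for X in [(.548,.034,.032),(.604,.040,.032),(.576,.037,.04),(.576,.0355,.025)]: print(X,proj("scene",X), (proj("scene",X)-[250,0])*2.4)
E
```

```text
(0.548, 0.034, 0.032) [323.20899991 235.07693265] [175.70159979 564.18463837]
(0.604, 0.04, 0.032) [307.53036908 218.9709216 ] [138.07288579 525.53021184]
(0.576, 0.037, 0.04) [315.17959499 224.18677831] [156.43102797 538.04826795]
(0.576, 0.0355, 0.025) [315.86440913 228.90852144] [158.0745819  549.38045146]
```

Call:
{"api": "play_rows", "payload": {
  "targets": [
    [0.65, 1, 3, 0, 0],
    [0.65, 1, 6, 0, 0],
    [0.65, 1, 9, 0, 0],
    [0.65, 1, 11, 0, 0],
    [0.65, 1, 13, 0, 0],
    [0.65, 1, 15, 0, 0],
    [0.65, 1, 17, 0, 0],
    [0.65, 1, 17, 0, 0],
    [0.65, 1, 17, 0, 0],
    [0.65, 1, 17, 0, 0]
  ]
}}

```text
clock: 11.7
eef_pos: [0.576, 0.0362, 0.0234]
eef_rot: [-1.262, 1.123, -1.123]
contact_force: [0.1, -0.1, 0.1]
width: 0.0551
```

```bash
python3 st.py
```

```text
t 11.7 p [0.576 0.036 0.023] w 0.0551 F [ 0.1 -0.1  0.1] Mw [ 0.01 -0.02 -0.01]
q [-0.013  0.513  1.862  0.     0.766 -0.13 ] eff [  0.    -41.998 -19.649  -0.      0.001   0.   ]
fk [0.576 0.036] 0.0229
```

Call:
{"api": "play_rows", "payload": {
  "targets": [
    [0.2, 0, 0, 0, 0],
    [0.2, 0, 0, 0, 0],
    [0.2, 0, 0, 0, 0],
    [0.2, 0, 0, 0, 0],
    [0.1, 0, 0, 0, 0],
    [0.1, 0, 0, 0, 0],
    [0.1, 0, 0, 0, 0],
    [0.1, 0, 0, 0, 0],
    [0.1, 0, 0, 0, 0],
    [0.1, 0, 0, 0, 0]
  ]
}}

```text
clock: 12.95
eef_pos: [0.5762, 0.0362, 0.0237]
eef_rot: [-1.262, 1.122, -1.123]
contact_force: [-0.6, 0.1, 4.9]
width: 0.0225
```

```bash
python3 st.py
```

```text
t 12.95 p [0.576 0.036 0.024] w 0.0225 F [-0.6  0.1  4.9] Mw [-0.01  0.13  0.04]
q [-0.013  0.513  1.862 -0.     0.767 -0.13 ] eff [ -0.038 -39.212 -18.436   0.003  -0.237  -0.001]
fk [0.576 0.036] 0.0232
```

Call:
{"api": "play_rows", "payload": {
  "targets": [
    [0.1, 0, -2, 0, 0],
    [0.1, 0, -4, 0, 0],
    [0.1, 0, -8, 0, 0],
    [0.1, 0, -14, 0, 0],
    [0.1, 0, -22, 0, 0],
    [0.1, 0, -32, 0, 0],
    [0.1, 0, -44, 0, 0],
    [0.1, 0, -56, 0, 0],
    [0.1, 0, -66, 0, 0],
    [0.1, 0, -70, 0, 0]
  ]
}}

```text
clock: 14.2
eef_pos: [0.5765, 0.0362, 0.0944]
eef_rot: [-1.261, 1.121, -1.123]
contact_force: [-0.1, -0.6, 0.1]
width: 0.0222
```

```bash
python3 st.py; python3 - <<'E'
from workcell import capture
import cv2
b=capture("scene");im=b[100:260,250:420,::-1]
cv2.imwrite("pics/s5c.png",cv2.resize(cv2.convertScaleAbs(im,alpha=1.6,beta=15),None,fx=3.6,fy=3.6,interpolation=cv2.INTER_CUBIC))
E
```

```text
t 14.2 p [0.577 0.036 0.094] w 0.0222 F [-0.1 -0.6  0.1] Mw [ 0.01 -0.03 -0.03]
q [-0.013  0.399  1.847  0.     0.894 -0.13 ] eff [  0.016 -40.531 -22.711   0.     -0.01    0.   ]
fk [0.576 0.036] 0.0942
```

View pics/s5c.png

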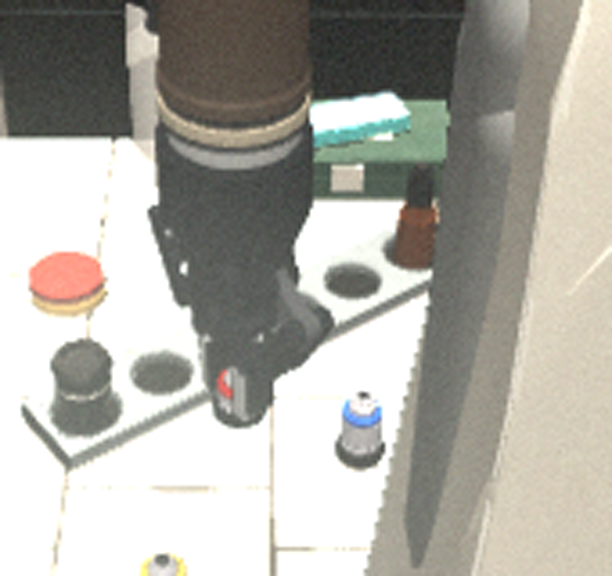

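```bash
python3 - <<'E'
from mv import *
rows([(.68,.034,.094,6.9,25),(.68,.034,.050,6.9,15)],.1)
E
```

```text
at [0.5765 0.0363 0.0945] az 6.7 width 0.0221 F [-0.   0.1  0.2]
8 rows
[[0.1, 2.9, 0.1, 20.5, -0.0], [0.1, 5.7, 0.3, 41.0, -0.1], [0.1, 8.6, 0.4, 61.5, -0.1], [0.1, 11.4, 0.5, 82.0, -0.2], [0.1, 14.3, 0.7, 102.5, -0.2], [0.1, 14.3, 15.3, 102.5, -0.2], [0.1, 14.3, 30.0, 102.5, -0.2], [0.1, 14.3, 44.7, 102.4, -0.2], [0.1, 14.3, 44.7, 102.4, -0.2], [0.1, 14.3, 44.7, 102.4, -0.2]]
```

Call:
{"api": "play_rows", "payload": {
  "targets": [
    [0.1, 3, 0, 20, 0],
    [0.1, 6, 0, 41, 0],
    [0.1, 9, 0, 61, 0],
    [0.1, 11, 0, 82, 0],
    [0.1, 14, 0, 102, 0],
    [0.1, 14, 15, 102, 0],
    [0.1, 14, 30, 102, 0],
    [0.1, 14, 44, 102, 0],
    [0.1, 14, 44, 102, 0],
    [0.1, 14, 44, 102, 0]
  ]
}}

```text
clock: 15.5
eef_pos: [0.6787, 0.0343, 0.0492]
eef_rot: [-1.262, 1.123, -1.123]
contact_force: [-0.1, 0.1, 0.0]
width: 0.0224
```

```bash
python3 st.py; python3 - <<'E'
from workcell import capture
import cv2
b=capture("scene");im=b[100:260,250:420,::-1]
cv2.imwrite("pics/s6c.png",cv2.resize(cv2.convertScaleAbs(im,alpha=1.6,beta=15),None,fx=3.6,fy=3.6,interpolation=cv2.INTER_CUBIC))
b=capture("top");im=b[130:230,250:420,::-1]
cv2.imwrite("pics/t6c.png",cv2.resize(cv2.convertScaleAbs(im,alpha=1.3,beta=15),None,fx=4,fy=4,interpolation=cv2.INTER_CUBIC))
E
```

```text
t 15.5 p [0.679 0.034 0.049] w 0.0224 F [-0.1  0.1  0. ] Mw [-0.01  0.02 -0.02]
q [-0.014  0.627  1.598  0.     0.917 -0.131] eff [  0.012 -49.215 -22.558  -0.001   0.047  -0.   ]
fk [0.679 0.034] 0.0485
```

View pics/s6c.png

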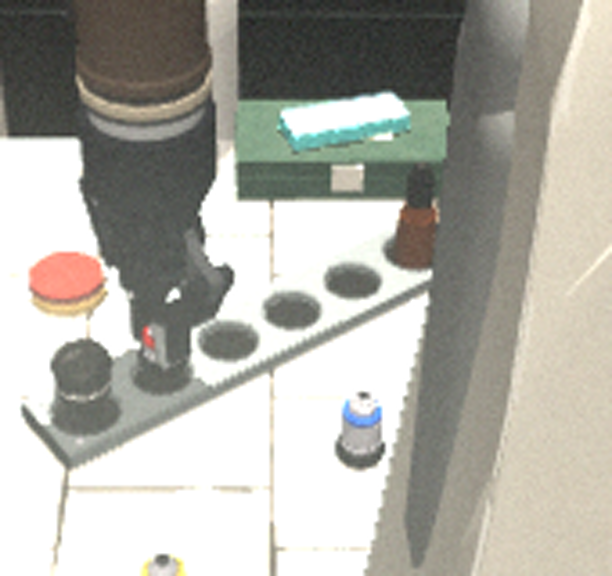

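View pics/t6c.png

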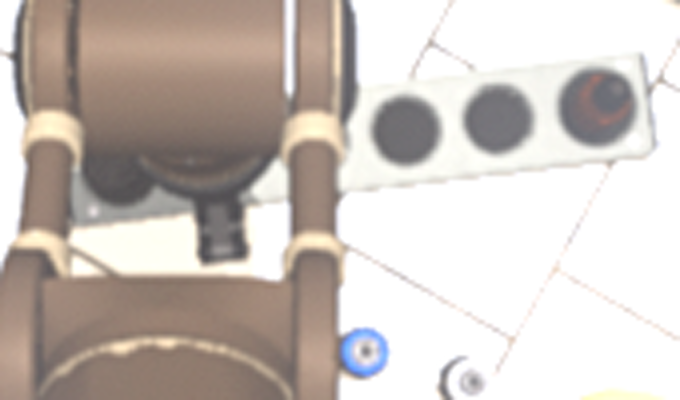

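Call:
{"api": "play_rows", "payload": {
  "targets": [
    [0.1, 0, 3, 1, 0],
    [0.1, 0, 6, 1, 0],
    [0.1, 0, 9, 1, 0],
    [0.1, 0, 11, 1, 0],
    [0.1, 0, 13, 1, 0],
    [0.1, 0, 14, 1, 0],
    [0.1, 0, 15, 1, 0],
    [0.1, 0, 16, 1, 0],
    [0.1, 0, 16, 1, 0],
    [0.1, 0, 16, 1, 0]
  ]
}}

```text
clock: 16.85
eef_pos: [0.6799, 0.0343, 0.0333]
eef_rot: [-1.262, 1.123, -1.123]
contact_force: [-0.2, -0.5, -1.4]
width: 0.0222
```

```bash
python3 st.py
```

```text
t 16.85 p [0.68  0.034 0.033] w 0.0222 F [-0.2 -0.5 -1.4] Mw [ 0.01 -0.02 -0.01]
q [-0.014  0.651  1.597  0.     0.894 -0.13 ] eff [  0.    -50.369 -22.651  -0.001   0.003  -0.   ]
fk [0.68  0.034] 0.0326
```

Call:
{"api": "play_rows", "payload": {
  "targets": [
    [0.1, 0, 0.5, 0, 0],
    [0.1, 0, 1, 0, 0],
    [0.1, 0, 1.5, 0, 0],
    [0.1, 0, 2, 0, 0],
    [0.1, 0, 2.5, 0, 0],
    [0.1, 0, 3, 0, 0],
    [0.1, 0, 3, 0, 0],
    [0.1, 0, 3, 0, 0],
    [0.1, 0, 3, 0, 0],
    [0.1, 0, 3, 0, 0]
  ]
}}

```text
clock: 18.1
eef_pos: [0.6798, 0.0344, 0.0307]
eef_rot: [-1.262, 1.123, -1.123]
contact_force: [-2.6, 0.5, 5.2]
width: 0.0219
```

```bash
python3 st.py
```

```text
t 18.1 p [0.68  0.034 0.031] w 0.0219 F [-2.6  0.5  5.2] Mw [ 0.03  0.4  -0.07]
q [-0.013  0.654  1.597 -0.     0.89  -0.13 ] eff [ -0.053 -47.255 -22.045   0.022  -0.783  -0.004]
fk [0.68  0.034] 0.03
```

Call:
{"api": "play_rows", "payload": {
  "targets": [
    [0.35, 0, 3, 0, 0],
    [0.45, 0, 3, 0, 0],
    [0.55, 0, 3, 0, 0],
    [0.55, 0, 3, 0, 0],
    [0.55, 0, 0, 0, 0],
    [0.55, 0, -10, 0, 0],
    [0.55, 0, -25, 0, 0],
    [0.55, 0, -45, 0, 0],
    [0.55, 0, -75, 0, 0],
    [0.55, 0, -110, 0, 0]
  ]
}}

```text
clock: 19.35
eef_pos: [0.6798, 0.0344, 0.1424]
eef_rot: [-1.262, 1.122, -1.123]
contact_force: [-0.2, 1.1, 0.9]
width: 0.047
```

```bash
python3 st.py; python3 - <<'E'
from workcell import capture
import cv2
b=capture("scene");cv2.imwrite("pics/scene7.png",b[:,:,::-1]);im=b[100:300,230:420,::-1]
cv2.imwrite("pics/s7c.png",cv2.resize(cv2.convertScaleAbs(im,alpha=1.4,beta=15),None,fx=3,fy=3,interpolation=cv2.INTER_CUBIC))
E
```

```text
t 19.35 p [0.68  0.034 0.142] w 0.047 F [-0.2  1.1  0.9] Mw [ 0.01 -0.08 -0.03]
q [-0.013  0.511  1.563  0.     1.067 -0.13 ] eff [  0.038 -46.411 -24.936  -0.     -0.239   0.   ]
fk [0.68  0.034] 0.142
```

View pics/s7c.png

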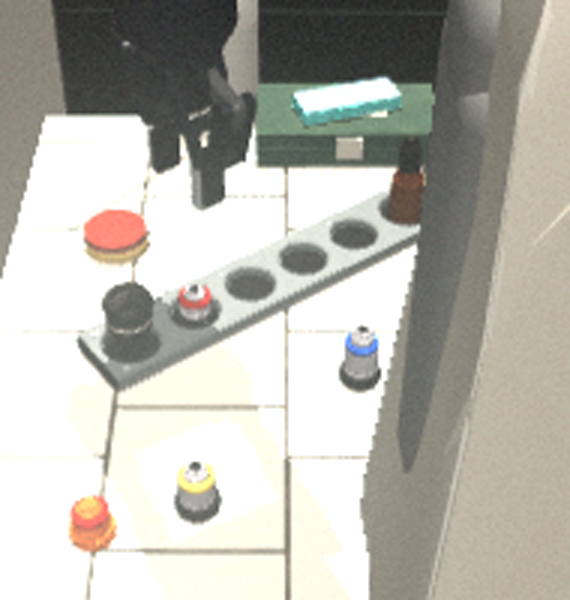

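```bash
python3 - <<'E'
from mv import *
rows([(.5246,.1097,.11,6.9,45),(.5246,.1097,.06,6.9,20)],.6)
E
```

```text
at [0.6837 0.0344 0.1489] az 6.7 width 0.0466 F [1.4 0.1 2.6]
8 rows
[[0.6, -18.7, 7.4, -29.9, -0.0], [0.6, -37.4, 14.9, -59.8, -0.1], [0.6, -56.1, 22.3, -89.7, -0.1], [0.6, -74.8, 29.8, -119.7, -0.2], [0.6, -93.5, 37.2, -149.6, -0.2], [0.6, -93.5, 53.9, -149.7, -0.2], [0.6, -93.5, 70.5, -149.9, -0.2], [0.6, -93.5, 87.2, -150.1, -0.2], [0.6, -93.5, 87.2, -150.1, -0.2], [0.6, -93.5, 87.2, -150.1, -0.2]]
```

Call:
{"api": "play_rows", "payload": {
  "targets": [
    [0.6, -18, 7, -29, 0],
    [0.6, -37, 14, -58, 0],
    [0.6, -56, 20, -88, 0],
    [0.6, -75, 25, -117, 0],
    [0.6, -93, 32, -146, 0],
    [0.6, -93, 48, -146, 0],
    [0.6, -93, 64, -146, 0],
    [0.6, -93, 80, -146, 0],
    [0.6, -93, 80, -146, 0],
    [0.6, -93, 80, -146, 0]
  ]
}}

```text
clock: 20.65
eef_pos: [0.5245, 0.1095, 0.0601]
eef_rot: [-1.262, 1.123, -1.123]
contact_force: [-0.5, 0.3, 0.2]
width: 0.0514
```

```bash
python3 st.py;python3 - <<'E'
from mv import *
rows([(.5246,.1097,.026,6.9,10)],.6)
E
```

```text
t 20.65 p [0.524 0.11  0.06 ] w 0.0514 F [-0.5  0.3  0.2] Mw [-0.01 -0.05 -0.  ]
q [0.124 0.389 1.955 0.    0.798 0.008] eff [ -0.003 -37.206 -20.04   -0.001   0.029  -0.   ]
fk [0.524 0.109] 0.0598
at [0.5245 0.1095 0.0601] az 6.7 width 0.0514 F [-0.5  0.3  0.2]
4 rows
[[0.6, -0.1, 8.5, 0.0, -0.1], [0.6, -0.1, 17.0, 0.1, -0.1], [0.6, -0.2, 25.6, 0.1, -0.2], [0.6, -0.2, 34.1, 0.1, -0.2], [0.6, -0.2, 34.1, 0.1, -0.2], [0.6, -0.2, 34.1, 0.1, -0.2], [0.6, -0.2, 34.1, 0.1, -0.2], [0.6, -0.2, 34.1, 0.1, -0.2], [0.6, -0.2, 34.1, 0.1, -0.2], [0.6, -0.2, 34.1, 0.1, -0.2]]
```

Call:
{"api": "play_rows", "payload": {
  "targets": [
    [0.6, 0, 9, 0, 0],
    [0.6, 0, 18, 0, 0],
    [0.6, 0, 27, 0, 0],
    [0.6, 0, 34, 0, 0],
    [0.6, 0, 34, 0, 0],
    [0.35, 0, 34, 0, 0],
    [0.2, 0, 34, 0, 0],
    [0.1, 0, 34, 0, 0],
    [0.1, 0, 34, 0, 0],
    [0.1, 0, 34, 0, 0]
  ]
}}

```text
clock: 21.9
eef_pos: [0.5247, 0.1098, 0.0269]
eef_rot: [-1.261, 1.122, -1.123]
contact_force: [-0.7, 0.9, 5.1]
width: 0.0227
```

```bash
python3 st.py
```

```text
t 21.9 p [0.525 0.11  0.027] w 0.0227 F [-0.7  0.9  5.1] Mw [-0.03 -0.    0.01]
q [0.125 0.448 1.96  0.    0.732 0.008] eff [ -0.052 -36.027 -17.307  -0.016   0.003   0.002]
fk [0.524 0.11 ] 0.0265
```

Call:
{"api": "play_rows", "payload": {
  "targets": [
    [0.1, 0, -3, 0, 0],
    [0.1, 0, -8, 0, 0],
    [0.1, 0, -16, 0, 0],
    [0.1, 0, -28, 0, 0],
    [0.1, 0, -42, 0, 0],
    [0.1, 0, -56, 0, 0],
    [0.1, 0, -68, 0, 0],
    [0.1, 0, -75, 0, 0],
    [0.1, 8, -75, 10, 0],
    [0.1, 25, -75, 30, 0]
  ]
}}

```text
clock: 23.15
eef_pos: [0.5565, 0.0882, 0.1008]
eef_rot: [-1.264, 1.123, -1.121]
contact_force: [0.5, 0.5, -0.0]
width: 0.0228
```

```bash
python3 st.py;python3 - <<'E'
from mv import *
rows([(.6859,-.0184,.1,6.9,25),(.6859,-.0184,.055,6.9,20)],.1)
E
```

```text
t 23.15 p [0.556 0.088 0.101] w 0.0228 F [ 0.5  0.5 -0. ] Mw [ 0.01 -0.01  0.01]
q [ 0.08   0.368  1.876 -0.     0.899 -0.038] eff [  1.096 -40.834 -21.625   0.02    0.041   0.176]
fk [0.556 0.088] 0.1006
at [0.5565 0.0882 0.1008] az 6.8 width 0.0228 F [ 0.5  0.5 -0. ]
10 rows
[[0.1, 17.3, 0.1, 16.6, -0.0], [0.1, 34.6, 0.2, 33.1, -0.0], [0.1, 51.9, 0.3, 49.7, -0.1], [0.1, 69.2, 0.4, 66.2, -0.1], [0.1, 86.5, 0.5, 82.8, -0.1], [0.1, 103.8, 0.6, 99.4, -0.1], [0.1, 121.1, 0.7, 115.9, -0.1], [0.1, 121.1, 15.7, 115.9, -0.1], [0.1, 121.1, 30.7, 115.9, -0.1], [0.1, 121.1, 45.7, 116.0, -0.1]]
```

Call:
{"api": "play_rows", "payload": {
  "targets": [
    [0.1, 18, 0, 17, 0],
    [0.1, 36, 0, 35, 0],
    [0.1, 55, 0, 53, 0],
    [0.1, 75, 0, 72, 0],
    [0.1, 94, 0, 90, 0],
    [0.1, 110, 0, 105, 0],
    [0.1, 121, 0, 115, 0],
    [0.1, 121, 12, 115, 0],
    [0.1, 121, 30, 115, 0],
    [0.1, 121, 45, 115, 0]
  ]
}}

```text
clock: 24.4
eef_pos: [0.6831, -0.0176, 0.0538]
eef_rot: [-1.264, 1.125, -1.12]
contact_force: [0.3, 0.0, -1.3]
width: 0.0222
```

```bash
python3 st.py
```

```text
t 24.4 p [ 0.683 -0.018  0.054] w 0.0222 F [ 0.3  0.  -1.3] Mw [-0.01 -0.01 -0.  ]
q [-0.09   0.628  1.584  0.     0.933 -0.207] eff [ -0.18  -51.709 -24.06   -0.008   0.093   0.   ]
fk [ 0.684 -0.018] 0.0531
```

Call:
{"api": "play_rows", "payload": {
  "targets": [
    [0.1, 0, 4, 1, 0],
    [0.1, 0, 8, 1, 0],
    [0.1, 0, 11, 1, 0],
    [0.1, 0, 13, 1, 0],
    [0.1, 0, 15, 1, 0],
    [0.1, 0, 16, 1, 0],
    [0.1, 0, 16.5, 1, 0],
    [0.1, 0, 17, 1, 0],
    [0.1, 0, 17.5, 1, 0],
    [0.1, 0, 18, 1, 0]
  ]
}}

```text
clock: 25.65
eef_pos: [0.686, -0.0183, 0.0383]
eef_rot: [-1.262, 1.123, -1.123]
contact_force: [-0.6, 0.0, -0.8]
width: 0.0228
```

```bash
python3 st.py
```

```text
t 25.65 p [ 0.686 -0.018  0.038] w 0.0228 F [-0.6  0.  -0.8] Mw [-0.01 -0.08 -0.04]
q [-0.09   0.652  1.582  0.     0.908 -0.207] eff [ -0.001 -51.079 -23.139  -0.001   0.004   0.   ]
fk [ 0.686 -0.018] 0.0375
```

Call:
{"api": "play_rows", "payload": {
  "targets": [
    [0.1, 0, 1, 0, 0],
    [0.1, 0, 2, 0, 0],
    [0.1, 0, 3, 0, 0],
    [0.1, 0, 3.6, 0, 0],
    [0.1, 0, 4.2, 0, 0],
    [0.1, 0, 4.5, 0, 0],
    [0.1, 0, 4.5, 0, 0],
    [0.3, 0, 4.5, 0, 0],
    [0.4, 0, 4.5, 0, 0],
    [0.5, 0, 4.5, 0, 0]
  ]
}}

```text
clock: 26.9
eef_pos: [0.6861, -0.0183, 0.0338]
eef_rot: [-1.262, 1.122, -1.123]
contact_force: [0.6, 0.4, 0.4]
width: 0.0426
```

```bash
python3 st.py
```

```text
t 26.9 p [ 0.686 -0.018  0.034] w 0.0426 F [0.6 0.4 0.4] Mw [-0.02 -0.01  0.02]
q [-0.09   0.658  1.582  0.     0.901 -0.207] eff [  0.    -50.516 -22.639  -0.     -0.001  -0.   ]
fk [ 0.686 -0.018] 0.033
```

Call:
{"api": "play_rows", "payload": {
  "targets": [
    [0.55, 0, -3, 0, 0],
    [0.55, 0, -10, 0, 0],
    [0.55, 0, -25, 0, 0],
    [0.55, 0, -45, 0, 0],
    [0.55, 0, -75, 0, 0],
    [0.55, 0, -105, 0, 0],
    [0.55, 0, -135, 0, 0],
    [0.55, 0, -150, 0, 0],
    [0.55, 0, -150, 0, 0],
    [0.55, 0, -150, 0, 0]
  ]
}}

```text
clock: 28.15
eef_pos: [0.6851, -0.0183, 0.1826]
eef_rot: [-1.264, 1.124, -1.121]
contact_force: [0.0, -0.2, -0.3]
width: 0.0469
```

```bash
cat > clr.py <<'E'
from hull import *
Q=np.array([(.471,-.01,.36),(.444,-.011,.42),(.436,-.017,.481),(.426,-.024,.50),(.42,-.03,.53),(.41,-.05,.56)])
def clr(x,y,z):
    q1,q2,u,l,E,W=arm(x,y,z,h=.3125); E=E+l*LAT;W=W+l*LAT
    d=(W-E)/np.linalg.norm(W-E); n=np.cross(l,d); n=n if n[2]>0 else -n
    return [(round(float((q-E)@d),3),round(float((q-E)@n),3),round(float((q-E)@l),3)) for q in Q]
if __name__=="__main__":
    for nm,p in dict(red=(.576,.036,.023),yel=(.525,.11,.027),blue=(.5695,-.0447,.03),blue15=(.5695,-.0447,.15),blue25=(.5695,-.0447,.25),white=(.553,-.102,.035),white25=(.553,-.102,.25)).items():
        print(nm,[ (a,b,c) for a,b,c in clr(*p)])
E
python3 clr.py; python3 st.py; python3 - <<'E'
from workcell import capture
import cv2
b=capture("scene");cv2.imwrite("pics/scene8.png",b[:,:,::-1])
E
```

```text
red [(0.439, -0.062, -0.047), (0.376, -0.044, -0.049), (0.324, -0.011, -0.055), (0.303, -0.006, -0.062), (0.276, 0.008, -0.068), (0.247, 0.02, -0.088)]
yel [(0.466, -0.039, -0.112), (0.402, -0.023, -0.11), (0.349, 0.008, -0.115), (0.327, 0.011, -0.121), (0.299, 0.024, -0.126), (0.268, 0.033, -0.144)]
blue [(0.445, -0.064, 0.019), (0.382, -0.046, 0.014), (0.331, -0.012, 0.007), (0.311, -0.006, -0.002), (0.285, 0.009, -0.008), (0.257, 0.024, -0.03)]
blue15 [(0.505, -0.14, 0.019), (0.448, -0.108, 0.014), (0.405, -0.064, 0.007), (0.387, -0.054, -0.002), (0.365, -0.033, -0.008), (0.341, -0.013, -0.03)]
blue25 [(0.522, -0.223, 0.019), (0.472, -0.181, 0.014), (0.439, -0.129, 0.007), (0.423, -0.116, -0.002), (0.405, -0.091, -0.008), (0.386, -0.067, -0.03)]
white [(0.449, -0.068, 0.068), (0.386, -0.049, 0.06), (0.336, -0.014, 0.052), (0.316, -0.008, 0.043), (0.29, 0.009, 0.035), (0.264, 0.024, 0.014)]
white25 [(0.523, -0.223, 0.068), (0.473, -0.181, 0.06), (0.441, -0.129, 0.052), (0.425, -0.115, 0.043), (0.408, -0.09, 0.035), (0.391, -0.065, 0.014)]
t 28.15 p [ 0.685 -0.018  0.183] w 0.0469 F [ 0.  -0.2 -0.3] Mw [ 0.04  0.06 -0.03]
q [-0.09   0.478  1.524 -0.     1.142 -0.207] eff [  0.002 -48.997 -27.656   0.     -0.028  -0.   ]
fk [ 0.686 -0.018] 0.1822
```

View pics/scene8.png

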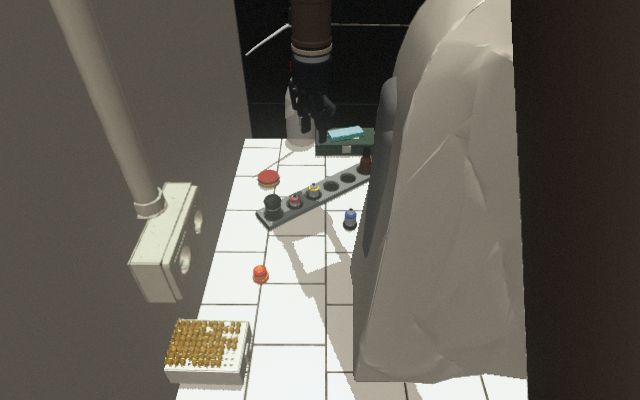

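```bash
python3 - <<'E'
from mv import *
rows([(.5695,-.0447,.25,6.9,25)],.6)
E
```

```text
at [ 0.6848 -0.0182  0.182 ] az 6.7 width 0.0471 F [ 0.2 -0.   0.4]
6 rows
[[0.6, 2.1, -11.3, -19.6, -0.0], [0.6, 4.3, -22.6, -39.3, -0.1], [0.6, 6.4, -33.8, -58.9, -0.1], [0.6, 8.6, -45.1, -78.5, -0.1], [0.6, 10.7, -56.4, -98.2, -0.2], [0.6, 12.8, -67.7, -117.8, -0.2], [0.6, 12.8, -67.7, -117.8, -0.2], [0.6, 12.8, -67.7, -117.8, -0.2], [0.6, 12.8, -67.7, -117.8, -0.2], [0.6, 12.8, -67.7, -117.8, -0.2]]
```

Call:
{"api": "play_rows", "payload": {
  "targets": [
    [0.6, 2, -14, -19, 0],
    [0.6, 4, -28, -39, 0],
    [0.6, 6, -42, -59, 0],
    [0.6, 9, -56, -79, 0],
    [0.6, 11, -66, -98, 0],
    [0.6, 13, -68, -118, 0],
    [0.6, 13, -68, -118, 0],
    [0.6, 13, -68, -118, 0],
    [0.6, 13, -68, -118, 0],
    [0.6, 13, -68, -118, 0]
  ]
}}

```text
clock: 29.45
eef_pos: [0.5707, -0.0449, 0.2514]
eef_rot: [-1.263, 1.123, -1.122]
contact_force: [-0.5, -0.9, -0.3]
width: 0.0511
```

```bash
python3 st.py; python3 - <<'E'
from workcell import capture
import cv2, numpy as np
b=capture("scene");a=capture("top")
cv2.imwrite("pics/scene9.png",b[:,:,::-1]);cv2.imwrite("pics/top9.png",a[:,:,::-1])
A=cv2.resize(cv2.convertScaleAbs(a[150:400,240:440,::-1],alpha=1.5,beta=15),None,fx=2,fy=2)
B=cv2.resize(cv2.convertScaleAbs(b[0:250,260:460,::-1],alpha=1.8,beta=15),None,fx=2,fy=2)
cv2.imwrite("pics/c9.png",np.hstack([A,B]))
E
```

```text
t 29.45 p [ 0.571 -0.045  0.251] w 0.0511 F [-0.5 -0.9 -0.3] Mw [-0.    0.03  0.05]
q [-0.155  0.199  1.751  0.     1.192 -0.272] eff [ -0.012 -36.616 -27.578  -0.      0.002   0.   ]
fk [ 0.57  -0.045] 0.2514
```

View pics/c9.png

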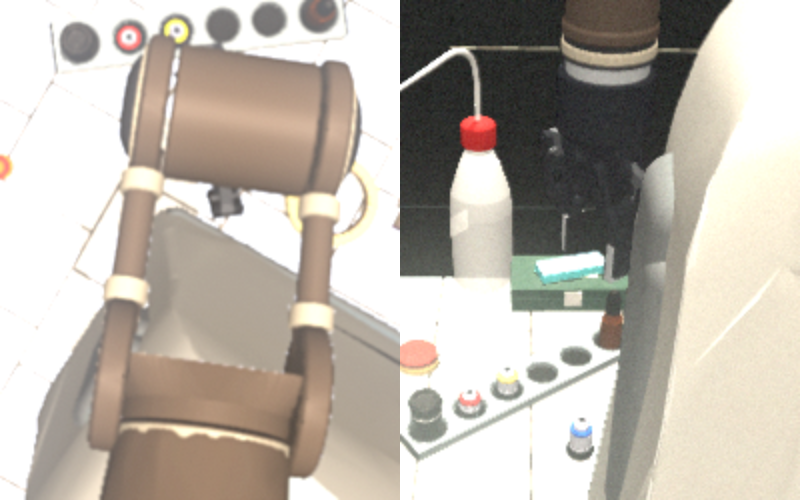

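```bash
python3 - <<'E'
from clr import *
np.set_printoptions(precision=3,suppress=True)
q1,q2,u,l,E,W=arm(.5705,-.0447,.2514,h=.3125); E=E+l*LAT;W=W+l*LAT
print(E,W)
d=(W-E)/np.linalg.norm(W-E)
n=np.cross(l,d); n=n if n[2]>0 else -n
for s in (0,.1,.12,.14,.16,.18,.2,.22,.25,.3): 
    c=W-d*s; print(s,c,proj("top",c),"up",proj("top",c+n*.04),"L/R",proj("top",c+l*.048)[0],proj("top",c-l*.048)[0])
for q in Q: print(q,proj("top",q))
E
```

```text
[0.101 0.028 0.789] [ 0.571 -0.045  0.559]
0 [ 0.571 -0.045  0.559] [358.834 208.982] up [363.936 191.05 ] L/R 315.8060867696297 401.68495109319895
0.1 [ 0.482 -0.031  0.603] [349.351 295.44 ] up [354.326 282.396] L/R 302.38164527842594 396.11000720213053
0.12 [ 0.464 -0.028  0.612] [347.196 314.51 ] up [352.109 302.76 ] L/R 299.4158699090029 394.758822389467
0.14 [ 0.446 -0.025  0.62 ] [344.95  334.175] up [349.784 323.836] L/R 296.3553323880665 393.3165827197734
0.16 [ 0.428 -0.023  0.629] [342.608 354.428] up [347.348 345.617] L/R 293.20111464901134 391.77733996494595
0.18 [ 0.41  -0.02   0.638] [340.169 375.251] up [344.798 368.086] L/R 289.9554685445366 390.13479863036355
0.2 [ 0.393 -0.017  0.646] [337.633 396.618] up [342.13  391.214] L/R 286.62211549203494 388.38231653491215
0.22 [ 0.375 -0.014  0.655] [334.997 418.489] up [339.343 414.955] L/R 283.2066168703104 386.51291358590413
0.25 [ 0.348 -0.01   0.668] [330.86  452.117] up [334.94  451.566] L/R 277.9473054963498 383.4735397794462
0.3 [ 0.304 -0.003  0.69 ] [323.498 509.612] up [327.026 514.297] L/R 268.9277985709499 377.7162664870066
[ 0.471 -0.01   0.36 ] [325.955 280.277]
[ 0.444 -0.011  0.42 ] [327.331 304.466]
[ 0.436 -0.017  0.481] [332.851 318.304]
[ 0.426 -0.024  0.5  ] [339.041 329.244]
[ 0.42 -0.03  0.53] [345.222 339.6  ]
[ 0.41 -0.05  0.56] [364.775 354.448]
```

Call:
{"api": "play_rows", "payload": {
  "targets": [
    [0.6, 0, 6, 0, 0],
    [0.6, 0, 12, 0, 0],
    [0.6, 0, 18, 0, 0],
    [0.6, 0, 24, 0, 0],
    [0.6, 0, 30, 0, 0],
    [0.6, 0, 35, 0, 0],
    [0.6, 0, 40, 0, 0],
    [0.6, 0, 45, 0, 0],
    [0.6, 0, 45, 0, 0],
    [0.6, 0, 45, 0, 0]
  ]
}}

```text
clock: 30.8
eef_pos: [0.5704, -0.045, 0.2069]
eef_rot: [-1.262, 1.122, -1.123]
contact_force: [0.1, -0.2, -0.2]
width: 0.0511
```

```bash
cat >> st.py <<'E'
    e=s["joint_efforts"]; print("resid t1 %.2f t2 %.2f t3 %.2f"%(e[0], e[1]-(e[2]-45.6*np.sin(q[1])), e[2]+30.46*np.sin(t+.07)))
E
sed -i '/^if __name__/d' st.py; sed -i 's/^    e=s/    e=s/' st.py; echo 'show()' >> st.py; python3 st.py; python3 - <<'E'
from workcell import capture
import cv2, numpy as np
b=capture("scene");a=capture("top")
A=cv2.resize(cv2.convertScaleAbs(a[150:400,240:440,::-1],alpha=1.5,beta=15),None,fx=2,fy=2)
B=cv2.resize(cv2.convertScaleAbs(b[0:250,260:460,::-1],alpha=1.8,beta=15),None,fx=2,fy=2)
cv2.imwrite("pics/c10.png",np.hstack([A,B]))
E
```

```text
t 30.8 p [ 0.57  -0.045  0.207] w 0.0511 F [ 0.1 -0.2 -0.2] Mw [-0.03 -0.04  0.02]
q [-0.155  0.244  1.792 -0.     1.105 -0.272] eff [ -0.    -37.179 -26.2    -0.      0.008   0.   ]
fk [ 0.569 -0.045] 0.2069
resid t1 -0.00 t2 0.03 t3 0.00
```

View pics/c10.png

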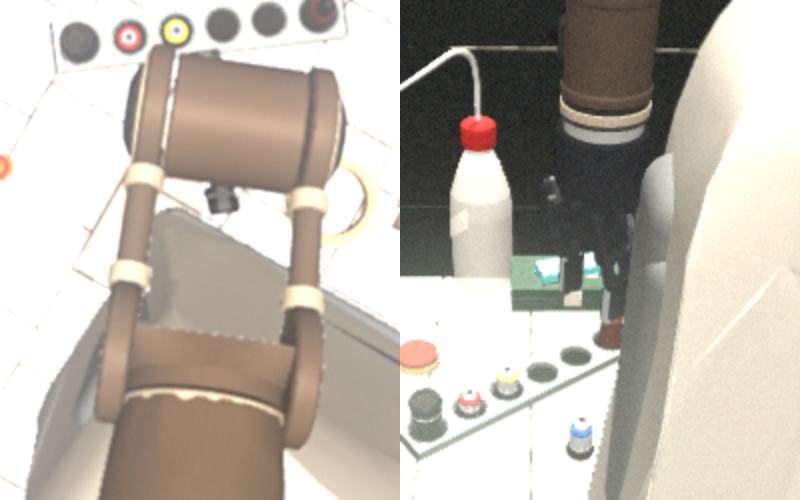

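Call:
{"api": "play_rows", "payload": {
  "targets": [
    [0.6, 0, 2, 0, 0],
    [0.6, 0, 4, 0, 0],
    [0.6, 0, 6, 0, 0],
    [0.6, 0, 8, 0, 0],
    [0.6, 0, 10, 0, 0],
    [0.6, 0, 11, 0, 0],
    [0.6, 0, 12, 0, 0],
    [0.6, 0, 13, 0, 0],
    [0.6, 0, 14, 0, 0],
    [0.6, 0, 15, 0, 0]
  ]
}}

```text
clock: 32.15
eef_pos: [0.5703, -0.045, 0.1917]
eef_rot: [-1.262, 1.123, -1.123]
contact_force: [-0.6, -0.9, 0.1]
width: 0.0509
```

```bash
python3 st.py | tail -2
```

```text
fk [ 0.569 -0.045] 0.1917
resid t1 -0.00 t2 -0.02 t3 -0.17
```

Call:
{"api": "play_rows", "payload": {
  "targets": [
    [0.6, 0, 1, 0, 0],
    [0.6, 0, 2, 0, 0],
    [0.6, 0, 3, 0, 0],
    [0.6, 0, 4, 0, 0],
    [0.6, 0, 5, 0, 0],
    [0.6, 0, 6, 0, 0],
    [0.6, 0, 6.5, 0, 0],
    [0.6, 0, 7, 0, 0],
    [0.6, 0, 7, 0, 0],
    [0.6, 0, 7, 0, 0]
  ]
}}

```text
clock: 33.4
eef_pos: [0.5703, -0.045, 0.1848]
eef_rot: [-1.262, 1.123, -1.123]
contact_force: [-0.3, -0.8, -0.1]
width: 0.0515
```

```bash
python3 st.py | tail -2
```

```text
fk [ 0.569 -0.045] 0.1848
resid t1 -0.00 t2 0.01 t3 -0.14
```

Call:
{"api": "play_rows", "payload": {
  "targets": [
    [0.6, 0, 1, 0, 0],
    [0.6, 0, 2, 0, 0],
    [0.6, 0, 3, 0, 0],
    [0.6, 0, 4, 0, 0],
    [0.6, 0, 5, 0, 0],
    [0.6, 0, 6, 0, 0],
    [0.6, 0, 6.5, 0, 0],
    [0.6, 0, 7, 0, 0],
    [0.6, 0, 7, 0, 0],
    [0.6, 0, 7, 0, 0]
  ]
}}

```text
clock: 34.65
eef_pos: [0.5703, -0.045, 0.1778]
eef_rot: [-1.262, 1.123, -1.123]
contact_force: [-0.2, -0.7, 0.4]
width: 0.0511
```

```bash
python3 st.py | tail -2; python3 - <<'E'
from workcell import capture
import cv2, numpy as np
b=capture("scene");a=capture("top")
A=cv2.resize(cv2.convertScaleAbs(a[150:400,240:440,::-1],alpha=1.5,beta=15),None,fx=2,fy=2)
B=cv2.resize(cv2.convertScaleAbs(b[0:250,260:460,::-1],alpha=1.8,beta=15),None,fx=2,fy=2)
cv2.imwrite("pics/c11.png",np.hstack([A,B]))
E
```

```text
fk [ 0.57  -0.045] 0.1778
resid t1 -0.00 t2 0.01 t3 -0.14
```

View pics/c11.png

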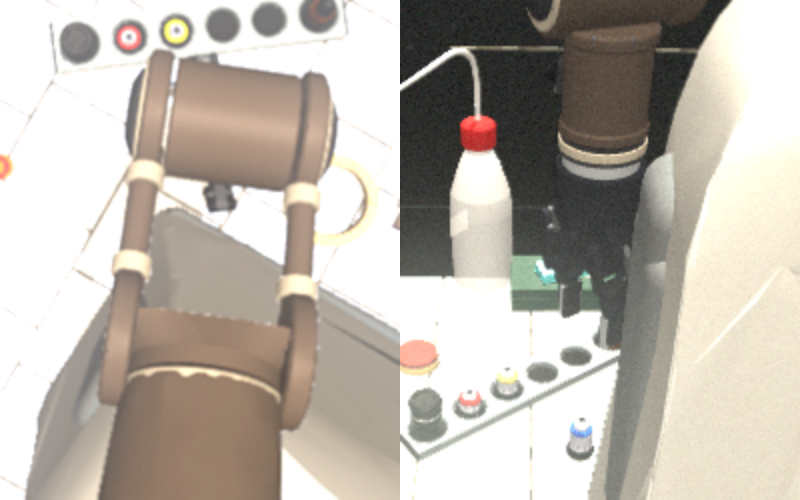

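Call:
{"api": "play_rows", "payload": {
  "targets": [
    [0.6, 0, 1, 0, 0],
    [0.6, 0, 2, 0, 0],
    [0.6, 0, 3, 0, 0],
    [0.6, 0, 4, 0, 0],
    [0.6, 0, 5, 0, 0],
    [0.6, 0, 6, 0, 0],
    [0.6, 0, 7, 0, 0],
    [0.6, 0, 8, 0, 0],
    [0.6, 0, 8, 0, 0],
    [0.6, 0, 8, 0, 0]
  ]
}}

```text
clock: 36.0
eef_pos: [0.5703, -0.045, 0.1698]
eef_rot: [-1.262, 1.123, -1.123]
contact_force: [-0.5, 0.2, 0.9]
width: 0.0514
```

```bash
python3 st.py | tail -2
```

```text
fk [ 0.57  -0.045] 0.1697
resid t1 -0.00 t2 0.01 t3 -0.12
```

Call:
{"api": "play_rows", "payload": {
  "targets": [
    [0.6, 0, 1, 0, 0],
    [0.6, 0, 2, 0, 0],
    [0.6, 0, 3, 0, 0],
    [0.6, 0, 4, 0, 0],
    [0.6, 0, 5, 0, 0],
    [0.6, 0, 6, 0, 0],
    [0.6, 0, 7, 0, 0],
    [0.6, 0, 8, 0, 0],
    [0.6, 0, 8, 0, 0],
    [0.6, 0, 8, 0, 0]
  ]
}}

```text
clock: 37.25
eef_pos: [0.5703, -0.045, 0.1618]
eef_rot: [-1.262, 1.123, -1.123]
contact_force: [-0.3, 0.6, -0.9]
width: 0.051
```

```bash
python3 st.py | tail -2; python3 - <<'E'
from clr import *
for z in (.178,.162,.15,.14,.12,.1): print(z,clr(.5695,-.0447,z))
E
```

```text
fk [ 0.57  -0.045] 0.1617
resid t1 0.00 t2 0.01 t3 -0.12
0.178 [(0.513, -0.162, 0.019), (0.458, -0.127, 0.014), (0.418, -0.08, 0.007), (0.4, -0.069, -0.002), (0.379, -0.047, -0.008), (0.357, -0.026, -0.03)]
0.162 [(0.509, -0.149, 0.019), (0.452, -0.116, 0.014), (0.411, -0.07, 0.007), (0.393, -0.06, -0.002), (0.371, -0.039, -0.008), (0.348, -0.018, -0.03)]
0.15 [(0.505, -0.14, 0.019), (0.448, -0.108, 0.014), (0.405, -0.064, 0.007), (0.387, -0.054, -0.002), (0.365, -0.033, -0.008), (0.341, -0.013, -0.03)]
0.14 [(0.501, -0.133, 0.019), (0.444, -0.102, 0.014), (0.4, -0.058, 0.007), (0.382, -0.048, -0.002), (0.359, -0.028, -0.008), (0.336, -0.008, -0.03)]
0.12 [(0.494, -0.118, 0.019), (0.435, -0.09, 0.014), (0.39, -0.048, 0.007), (0.371, -0.039, -0.002), (0.348, -0.019, -0.008), (0.323, -0.001, -0.03)]
0.1 [(0.485, -0.105, 0.019), (0.425, -0.078, 0.014), (0.378, -0.038, 0.007), (0.359, -0.03, -0.002), (0.335, -0.011, -0.008), (0.31, 0.007, -0.03)]
```

Call:
{"api": "play_rows", "payload": {
  "targets": [
    [0.6, 0, 1, 0, 0],
    [0.6, 0, 2, 0, 0],
    [0.6, 0, 3, 0, 0],
    [0.6, 0, 4, 0, 0],
    [0.6, 0, 5, 0, 0],
    [0.6, 0, 6, 0, 0],
    [0.6, 0, 7, 0, 0],
    [0.6, 0, 8, 0, 0],
    [0.6, 0, 8, 0, 0],
    [0.6, 0, 8, 0, 0]
  ]
}}

```text
clock: 38.5
eef_pos: [0.5703, -0.045, 0.1538]
eef_rot: [-1.262, 1.123, -1.123]
contact_force: [0.5, -0.1, 0.6]
width: 0.051
```

```bash
python3 st.py | tail -2
```

```text
fk [ 0.57  -0.045] 0.1537
resid t1 -0.00 t2 0.02 t3 -0.12
```

Call:
{"api": "play_rows", "payload": {
  "targets": [
    [0.6, 0, 1, 0, 0],
    [0.6, 0, 2, 0, 0],
    [0.6, 0, 3, 0, 0],
    [0.6, 0, 4, 0, 0],
    [0.6, 0, 5, 0, 0],
    [0.6, 0, 6, 0, 0],
    [0.6, 0, 7, 0, 0],
    [0.6, 0, 8, 0, 0],
    [0.6, 0, 8, 0, 0],
    [0.6, 0, 8, 0, 0]
  ]
}}

```text
clock: 39.75
eef_pos: [0.5703, -0.045, 0.1458]
eef_rot: [-1.262, 1.123, -1.123]
contact_force: [-0.5, 0.3, -0.9]
width: 0.0511
```

```bash
python3 st.py | tail -2; python3 - <<'E'
from workcell import capture
import cv2, numpy as np
b=capture("scene");a=capture("top")
A=cv2.resize(cv2.convertScaleAbs(a[150:400,240:440,::-1],alpha=1.5,beta=15),None,fx=2,fy=2)
B=cv2.resize(cv2.convertScaleAbs(b[0:250,260:460,::-1],alpha=1.8,beta=15),None,fx=2,fy=2)
cv2.imwrite("pics/c12.png",np.hstack([A,B]))
E
```

```text
fk [ 0.57  -0.045] 0.1457
resid t1 0.00 t2 0.01 t3 -0.12
```

View pics/c12.png

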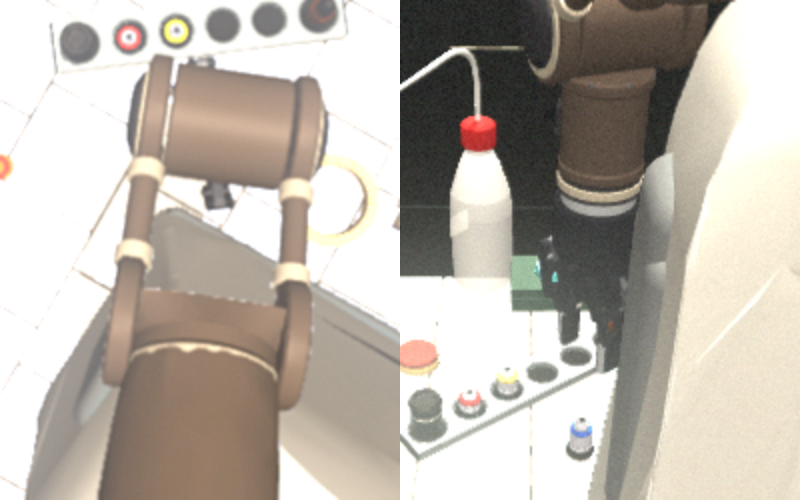

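Call:
{"api": "play_rows", "payload": {
  "targets": [
    [0.6, 0, 1, 0, 0],
    [0.6, 0, 2, 0, 0],
    [0.6, 0, 3, 0, 0],
    [0.6, 0, 4, 0, 0],
    [0.6, 0, 5, 0, 0],
    [0.6, 0, 6, 0, 0],
    [0.6, 0, 7, 0, 0],
    [0.6, 0, 8, 0, 0],
    [0.6, 0, 9, 0, 0],
    [0.6, 0, 9, 0, 0]
  ]
}}

```text
clock: 41.1
eef_pos: [0.5702, -0.045, 0.1367]
eef_rot: [-1.262, 1.123, -1.123]
contact_force: [0.3, -0.4, -0.0]
width: 0.0511
```

```bash
python3 st.py | tail -2
```

```text
fk [ 0.57  -0.045] 0.1365
resid t1 -0.00 t2 0.03 t3 -0.15
```

Call:
{"api": "play_rows", "payload": {
  "targets": [
    [0.6, 0, 1, 0, 0],
    [0.6, 0, 2, 0, 0],
    [0.6, 0, 3, 0, 0],
    [0.6, 0, 4, 0, 0],
    [0.6, 0, 5, 0, 0],
    [0.6, 0, 6, 0, 0],
    [0.6, 0, 7, 0, 0],
    [0.6, 0, 8, 0, 0],
    [0.6, 0, 9, 0, 0],
    [0.6, 0, 9, 0, 0]
  ]
}}

```text
clock: 42.35
eef_pos: [0.5702, -0.045, 0.1277]
eef_rot: [-1.262, 1.123, -1.123]
contact_force: [0.2, 0.2, -0.1]
width: 0.0514
```

```bash
python3 st.py | tail -2
```

```text
fk [ 0.57  -0.045] 0.1275
resid t1 -0.00 t2 0.03 t3 -0.15
```

Call:
{"api": "play_rows", "payload": {
  "targets": [
    [0.6, 0, 1, 0, 0],
    [0.6, 0, 2, 0, 0],
    [0.6, 0, 3, 0, 0],
    [0.6, 0, 4, 0, 0],
    [0.6, 0, 5, 0, 0],
    [0.6, 0, 6, 0, 0],
    [0.6, 0, 7, 0, 0],
    [0.6, 0, 8, 0, 0],
    [0.6, 0, 9, 0, 0],
    [0.6, 0, 9, 0, 0]
  ]
}}

```text
clock: 43.6
eef_pos: [0.5702, -0.0449, 0.1186]
eef_rot: [-1.262, 1.123, -1.122]
contact_force: [-0.3, -0.8, -0.6]
width: 0.0514
```

```bash
python3 st.py | tail -2; python3 - <<'E'
from workcell import capture
import cv2, numpy as np
b=capture("scene");a=capture("top")
A=cv2.resize(cv2.convertScaleAbs(a[150:400,240:440,::-1],alpha=1.5,beta=15),None,fx=2,fy=2)
B=cv2.resize(cv2.convertScaleAbs(b[0:250,260:460,::-1],alpha=1.8,beta=15),None,fx=2,fy=2)
cv2.imwrite("pics/c13.png",np.hstack([A,B]))
E
```

```text
fk [ 0.57  -0.045] 0.1184
resid t1 -0.00 t2 0.03 t3 -0.14
```

View pics/c13.png

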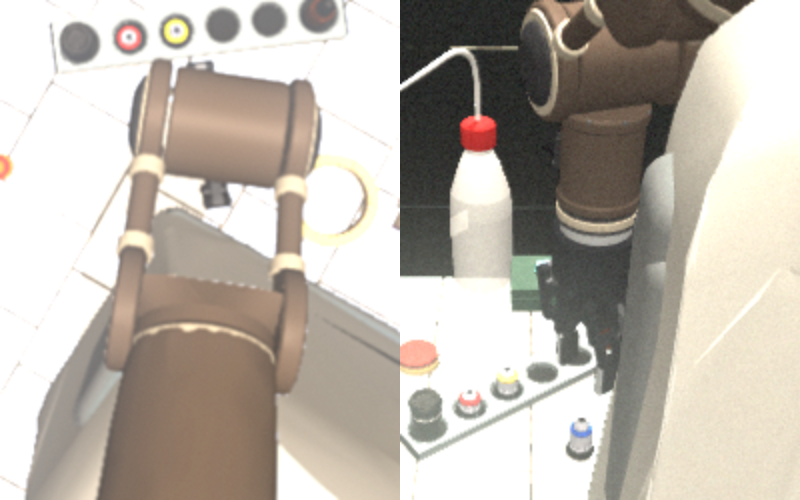

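Call:
{"api": "play_rows", "payload": {
  "targets": [
    [0.6, 0, 1.5, 0, 0],
    [0.6, 0, 3, 0, 0],
    [0.6, 0, 4.5, 0, 0],
    [0.6, 0, 6, 0, 0],
    [0.6, 0, 7.5, 0, 0],
    [0.6, 0, 9, 0, 0],
    [0.6, 0, 10, 0, 0],
    [0.6, 0, 11, 0, 0],
    [0.6, 0, 12, 0, 0],
    [0.6, 0, 12, 0, 0]
  ]
}}

```text
clock: 44.95
eef_pos: [0.5702, -0.045, 0.1067]
eef_rot: [-1.262, 1.123, -1.123]
contact_force: [-0.7, -0.0, -0.1]
width: 0.0509
```

```bash
python3 st.py | tail -2
```

```text
fk [ 0.57  -0.045] 0.1064
resid t1 -0.00 t2 0.03 t3 -0.14
```

Call:
{"api": "play_rows", "payload": {
  "targets": [
    [0.6, 0, 1.5, 0, 0],
    [0.6, 0, 3, 0, 0],
    [0.6, 0, 4.5, 0, 0],
    [0.6, 0, 6, 0, 0],
    [0.6, 0, 7.5, 0, 0],
    [0.6, 0, 9, 0, 0],
    [0.6, 0, 10, 0, 0],
    [0.6, 0, 11, 0, 0],
    [0.6, 0, 12, 0, 0],
    [0.6, 0, 12, 0, 0]
  ]
}}

```text
clock: 46.2
eef_pos: [0.5702, -0.045, 0.0947]
eef_rot: [-1.262, 1.123, -1.123]
contact_force: [-0.5, 0.3, -0.6]
width: 0.0515
```

```bash
python3 st.py | tail -2; python3 - <<'E'
from workcell import capture
import cv2, numpy as np
b=capture("scene");a=capture("top")
A=cv2.resize(cv2.convertScaleAbs(a[150:400,240:440,::-1],alpha=1.5,beta=15),None,fx=2,fy=2)
B=cv2.resize(cv2.convertScaleAbs(b[0:250,260:460,::-1],alpha=1.8,beta=15),None,fx=2,fy=2)
cv2.imwrite("pics/c14.png",np.hstack([A,B]))
E
```

```text
fk [ 0.57  -0.045] 0.0944
resid t1 -0.00 t2 0.04 t3 -0.14
```

View pics/c14.png

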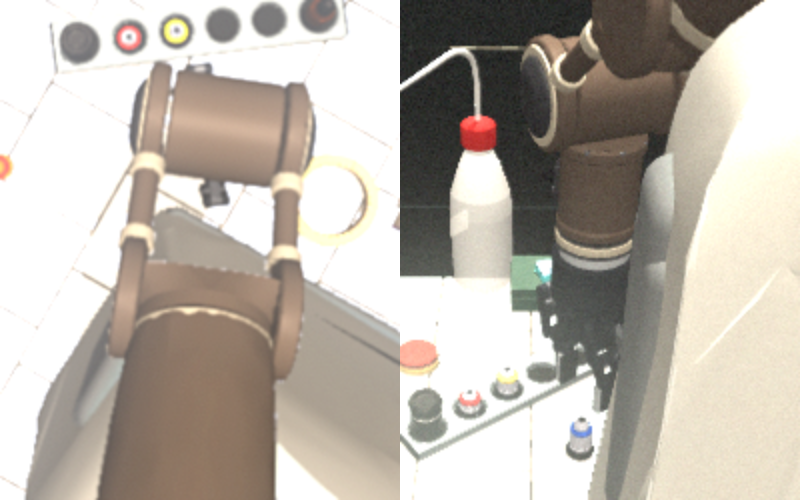

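Call:
{"api": "play_rows", "payload": {
  "targets": [
    [0.6, 0, 3, 0, 0],
    [0.6, 0, 6, 0, 0],
    [0.6, 0, 9, 0, 0],
    [0.6, 0, 12, 0, 0],
    [0.6, 0, 15, 0, 0],
    [0.6, 0, 18, 0, 0],
    [0.6, 0, 21, 0, 0],
    [0.6, 0, 24, 0, 0],
    [0.6, 0, 26, 0, 0],
    [0.6, 0, 28, 0, 0]
  ]
}}

```text
clock: 47.55
eef_pos: [0.5703, -0.045, 0.0667]
eef_rot: [-1.262, 1.123, -1.123]
contact_force: [-0.8, -0.9, 0.9]
width: 0.0512
```

```bash
python3 st.py | tail -2
```

```text
fk [ 0.57  -0.045] 0.0663
resid t1 0.00 t2 -0.07 t3 -0.11
```

Call:
{"api": "play_rows", "payload": {
  "targets": [
    [0.6, 0, 7, 0, 0],
    [0.6, 0, 14, 0, 0],
    [0.6, 0, 21, 0, 0],
    [0.6, 0, 28, 0, 0],
    [0.6, 0, 34, 0, 0],
    [0.55, 0, 37, 0, 0],
    [0.3, 0, 37, 0, 0],
    [0.1, 0, 37, 0, 0],
    [0.1, 0, 37, 0, 0],
    [0.1, 0, 37, 0, 0]
  ]
}}

```text
clock: 48.8
eef_pos: [0.5705, -0.045, 0.03]
eef_rot: [-1.262, 1.122, -1.123]
contact_force: [0.2, 0.4, 0.9]
width: 0.0229
```

```bash
python3 st.py
```

```text
t 48.8 p [ 0.571 -0.045  0.03 ] w 0.0229 F [0.2 0.4 0.9] Mw [ 0.03 -0.03  0.02]
q [-0.155  0.495  1.873  0.     0.773 -0.272] eff [  0.008 -41.158 -19.572   0.001   0.04    0.   ]
fk [ 0.57  -0.045] 0.0296
resid t1 0.01 t2 0.06 t3 0.14
```

Call:
{"api": "play_rows", "payload": {
  "targets": [
    [0.1, 0, -3, 0, 0],
    [0.1, 0, -9, 0, 0],
    [0.1, 0, -18, 0, 0],
    [0.1, 0, -30, 0, 0],
    [0.1, 0, -44, 0, 0],
    [0.1, 0, -58, 0, 0],
    [0.1, 2, -68, 5, 0],
    [0.1, 7, -72, 20, 0],
    [0.1, 15, -72, 42, 0],
    [0.1, 23, -72, 66, 0]
  ]
}}

```text
clock: 50.05
eef_pos: [0.6395, -0.0604, 0.1024]
eef_rot: [-1.262, 1.122, -1.123]
contact_force: [0.8, 1.0, -0.2]
width: 0.0229
```

```bash
python3 st.py|head -1;python3 - <<'E'
from mv import *
rows([(.6921,-.0702,.1,6.9,22),(.6921,-.0702,.045,6.9,12)],.1)
E
```

```text
t 50.05 p [ 0.639 -0.06   0.102] w 0.0229 F [ 0.8  1.  -0.2] Mw [-0.04  0.01  0.03]
at [ 0.6395 -0.0604  0.1024] az 6.7 width 0.0229 F [ 0.8  1.  -0.2]
8 rows
[[0.1, 5.3, 0.8, 17.0, -0.1], [0.1, 10.6, 1.6, 34.1, -0.1], [0.1, 15.9, 2.4, 51.1, -0.2], [0.1, 15.9, 13.4, 51.1, -0.2], [0.1, 15.9, 24.4, 51.1, -0.2], [0.1, 15.9, 35.4, 51.1, -0.2], [0.1, 15.9, 46.4, 51.1, -0.2], [0.1, 15.9, 57.4, 51.1, -0.2], [0.1, 15.9, 57.4, 51.1, -0.2], [0.1, 15.9, 57.4, 51.1, -0.2]]
```

Call:
{"api": "play_rows", "payload": {
  "targets": [
    [0.1, 6, 0, 20, 0],
    [0.1, 12, 0, 38, 0],
    [0.1, 16, 2, 50, 0],
    [0.1, 17, 10, 52, 0],
    [0.1, 17, 22, 52, 0],
    [0.1, 17, 34, 52, 0],
    [0.1, 17, 44, 52, 0],
    [0.1, 17, 51, 52, 0],
    [0.1, 17, 56, 52, 0],
    [0.1, 17, 57, 52, 0]
  ]
}}

```text
clock: 51.3
eef_pos: [0.692, -0.0709, 0.0445]
eef_rot: [-1.262, 1.123, -1.122]
contact_force: [-0.5, 1.1, -1.4]
width: 0.023
```

```bash
python3 st.py
```

```text
t 51.3 p [ 0.692 -0.071  0.044] w 0.023 F [-0.5  1.1 -1.4] Mw [ 0.06  0.   -0.01]
q [-0.165  0.659  1.555  0.     0.929 -0.282] eff [ -0.007 -51.712 -23.589  -0.002  -0.01   -0.   ]
fk [ 0.693 -0.071] 0.0437
resid t1 -0.01 t2 -0.22 t3 -0.54
```

Call:
{"api": "play_rows", "payload": {
  "targets": [
    [0.1, -1, 2, 0, 0],
    [0.1, -1, 4, 0, 0],
    [0.1, -1, 5.3, 0, 0],
    [0.1, -1, 6.2, 0, 0],
    [0.1, -1, 7, 0, 0],
    [0.1, -1, 7.4, 0, 0],
    [0.1, -1, 7.4, 0, 0],
    [0.3, -1, 7.4, 0, 0],
    [0.4, -1, 7.4, 0, 0],
    [0.5, -1, 7.4, 0, 0]
  ]
}}

```text
clock: 52.55
eef_pos: [0.6923, -0.07, 0.0377]
eef_rot: [-1.262, 1.122, -1.123]
contact_force: [-0.8, -0.6, 0.3]
width: 0.043
```

```bash
python3 st.py
```

```text
t 52.55 p [ 0.692 -0.07   0.038] w 0.043 F [-0.8 -0.6  0.3] Mw [0.03 0.03 0.04]
q [-0.163  0.668  1.556 -0.     0.917 -0.28 ] eff [ -0.002 -51.173 -22.975  -0.     -0.001   0.   ]
fk [ 0.693 -0.07 ] 0.0369
resid t1 -0.00 t2 0.03 t3 -0.13
```

```bash
python3 - <<'E'
from clr import *
from mv import rows
for p in [(.6983,-.1216,.045),(.6921,-.07,.037),(.57,-.045,.03),(.553,-.102,.037),(.553,-.102,.15)]:
    q1,q2,u,l,E,W=arm(*p,h=.3125);E=E+l*LAT;W=W+l*LAT
    print(p,clr(*p)[2:], [ (E+(W-E)*s).round(3).tolist() for s in (.3,.5,.65)])
rows([(.6921,-.07,.09,6.9,25),(.64,-.085,.18,6.9,45),(.553,-.102,.24,6.9,45)],.6)
E
```

```text
(0.6983, -0.1216, 0.045) [(0.232, -0.082, 0.041), (0.213, -0.072, 0.032), (0.191, -0.052, 0.025), (0.167, -0.032, 0.003)] [[0.423, -0.056, 0.591], [0.502, -0.075, 0.523], [0.561, -0.089, 0.472]]
(0.6921, -0.07, 0.037) [(0.242, -0.072, 0.011), (0.223, -0.063, 0.002), (0.2, -0.044, -0.005), (0.175, -0.026, -0.026)] [[0.419, -0.025, 0.59], [0.497, -0.038, 0.52], [0.556, -0.048, 0.468]]
(0.57, -0.045, 0.03) [(0.331, -0.012, 0.007), (0.31, -0.006, -0.001), (0.284, 0.009, -0.008), (0.257, 0.023, -0.03)] [[0.334, -0.008, 0.62], [0.402, -0.019, 0.54], [0.452, -0.027, 0.479]]
(0.553, -0.102, 0.037) [(0.337, -0.014, 0.052), (0.317, -0.008, 0.043), (0.292, 0.008, 0.035), (0.266, 0.024, 0.014)] [[0.321, -0.04, 0.626], [0.387, -0.058, 0.546], [0.437, -0.071, 0.486]]
(0.553, -0.102, 0.15) [(0.407, -0.063, 0.052), (0.389, -0.053, 0.043), (0.367, -0.032, 0.035), (0.346, -0.011, 0.014)] [[0.269, -0.026, 0.682], [0.35, -0.048, 0.618], [0.411, -0.064, 0.57]]
at [ 0.6923 -0.07    0.0377] az 6.7 width 0.043 F [-0.8 -0.6  0.3]
9 rows
[[0.6, -0.0, -17.4, -0.1, -0.1], [0.6, -0.0, -34.9, -0.1, -0.1], [0.6, -0.0, -52.3, -0.2, -0.2], [0.6, 2.9, -82.3, -18.0, -0.2], [0.6, 5.9, -112.3, -35.8, -0.2], [0.6, 8.8, -142.3, -53.6, -0.2], [0.6, 11.1, -162.4, -83.1, -0.2], [0.6, 13.3, -182.4, -112.5, -0.2], [0.6, 15.6, -202.4, -142.0, -0.2], [0.6, 15.6, -202.4, -142.0, -0.2]]
```

Call:
{"api": "play_rows", "payload": {
  "targets": [
    [0.55, 0, -5, 0, 0],
    [0.55, 0, -20, 0, 0],
    [0.55, 0, -50, 0, 0],
    [0.6, 3, -82, -18, 0],
    [0.6, 6, -112, -36, 0],
    [0.6, 9, -142, -54, 0],
    [0.6, 11, -162, -83, 0],
    [0.6, 13, -182, -112, 0],
    [0.6, 15, -202, -142, 0],
    [0.6, 15, -202, -142, 0]
  ]
}}

```text
clock: 53.8
eef_pos: [0.5528, -0.102, 0.2427]
eef_rot: [-1.259, 1.119, -1.127]
contact_force: [1.5, 0.6, -0.2]
width: 0.0513
```

```bash
python3 st.py; python3 - <<'E'
from workcell import capture
import cv2, numpy as np
b=capture("scene");a=capture("top")
cv2.imwrite("pics/top15.png",a[:,:,::-1])
A=cv2.resize(cv2.convertScaleAbs(a[130:380,240:440,::-1],alpha=1.5,beta=15),None,fx=2,fy=2)
B=cv2.resize(cv2.convertScaleAbs(b[0:250,260:460,::-1],alpha=1.8,beta=15),None,fx=2,fy=2)
cv2.imwrite("pics/c15.png",np.hstack([A,B]))
E
```

```text
t 53.8 p [ 0.553 -0.102  0.243] w 0.0513 F [ 1.5  0.6 -0.2] Mw [-0.04 -0.04  0.01]
q [-0.26   0.185  1.787 -0.     1.165 -0.376] eff [ -0.245 -36.415 -26.677  -0.073   0.242  -0.033]
fk [ 0.55  -0.101] 0.2428
resid t1 -0.24 t2 -1.37 t3 0.47
```

View pics/c15.png

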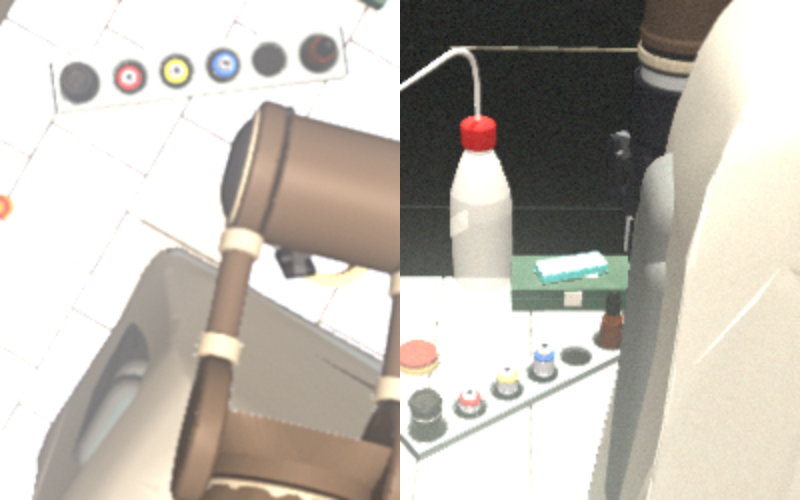

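Call:
{"api": "play_rows", "payload": {
  "targets": [
    [0.6, 0, 5, 0, 0],
    [0.6, 0, 10, 0, 0],
    [0.6, 0, 15, 0, 0],
    [0.6, 0, 20, 0, 0],
    [0.6, 0, 24, 0, 0],
    [0.6, 0, 28, 0, 0],
    [0.6, 0, 31, 0, 0],
    [0.6, 0, 34, 0, 0],
    [0.6, 0, 36, 0, 0],
    [0.6, 0, 36, 0, 0]
  ]
}}

```text
clock: 55.15
eef_pos: [0.5527, -0.1014, 0.2032]
eef_rot: [-1.262, 1.123, -1.122]
contact_force: [-0.7, -0.2, 1.2]
width: 0.0513
```

```bash
python3 st.py
```

```text
t 55.15 p [ 0.553 -0.101  0.203] w 0.0513 F [-0.7 -0.2  1.2] Mw [-0.02  0.04  0.01]
q [-0.259  0.229  1.819  0.     1.094 -0.376] eff [ -0.003 -36.448 -26.137  -0.     -0.007   0.   ]
fk [ 0.552 -0.101] 0.2032
resid t1 -0.00 t2 0.04 t3 -0.12
```

Call:
{"api": "play_rows", "payload": {
  "targets": [
    [0.6, 0, 1, 0, 0],
    [0.6, 0, 2, 0, 0],
    [0.6, 0, 3, 0, 0],
    [0.6, 0, 4, 0, 0],
    [0.6, 0, 5, 0, 0],
    [0.6, 0, 6, 0, 0],
    [0.6, 0, 7, 0, 0],
    [0.6, 0, 8, 0, 0],
    [0.6, 0, 9, 0, 0],
    [0.6, 0, 10, 0, 0]
  ]
}}

```text
clock: 56.4
eef_pos: [0.5528, -0.1014, 0.1933]
eef_rot: [-1.262, 1.123, -1.123]
contact_force: [-0.7, -1.0, -0.1]
width: 0.0511
```

```bash
python3 st.py
```

```text
t 56.4 p [ 0.553 -0.101  0.193] w 0.0511 F [-0.7 -1.  -0.1] Mw [ 0.    0.04 -0.02]
q [-0.259  0.24   1.827 -0.     1.075 -0.376] eff [ -0.    -36.75  -25.874  -0.      0.011   0.   ]
fk [ 0.552 -0.101] 0.1933
resid t1 -0.00 t2 -0.02 t3 -0.17
```

Call:
{"api": "play_rows", "payload": {
  "targets": [
    [0.6, 0, 1, 0, 0],
    [0.6, 0, 2, 0, 0],
    [0.6, 0, 3, 0, 0],
    [0.6, 0, 4, 0, 0],
    [0.6, 0, 5, 0, 0],
    [0.6, 0, 6, 0, 0],
    [0.6, 0, 7, 0, 0],
    [0.6, 0, 8, 0, 0],
    [0.6, 0, 9, 0, 0],
    [0.6, 0, 10, 0, 0]
  ]
}}

```text
clock: 57.65
eef_pos: [0.5528, -0.1014, 0.1833]
eef_rot: [-1.262, 1.123, -1.123]
contact_force: [-1.1, -0.2, 0.1]
width: 0.0511
```

```bash
python3 st.py|tail -2
```

```text
fk [ 0.552 -0.101] 0.1833
resid t1 0.00 t2 -0.02 t3 -0.16
```

Call:
{"api": "play_rows", "payload": {
  "targets": [
    [0.6, 0, 1, 0, 0],
    [0.6, 0, 2, 0, 0],
    [0.6, 0, 3, 0, 0],
    [0.6, 0, 4, 0, 0],
    [0.6, 0, 5, 0, 0],
    [0.6, 0, 6, 0, 0],
    [0.6, 0, 7, 0, 0],
    [0.6, 0, 8, 0, 0],
    [0.6, 0, 9, 0, 0],
    [0.6, 0, 10, 0, 0]
  ]
}}

```text
clock: 58.9
eef_pos: [0.5528, -0.1014, 0.1733]
eef_rot: [-1.262, 1.123, -1.123]
contact_force: [0.8, 0.4, 0.6]
width: 0.0511
```

```bash
python3 st.py|tail -2
```

```text
fk [ 0.552 -0.101] 0.1733
resid t1 -0.00 t2 -0.02 t3 -0.16
```

Call:
{"api": "play_rows", "payload": {
  "targets": [
    [0.6, 0, 1, 0, 0],
    [0.6, 0, 2, 0, 0],
    [0.6, 0, 3, 0, 0],
    [0.6, 0, 4, 0, 0],
    [0.6, 0, 5, 0, 0],
    [0.6, 0, 6, 0, 0],
    [0.6, 0, 7, 0, 0],
    [0.6, 0, 8, 0, 0],
    [0.6, 0, 9, 0, 0],
    [0.6, 0, 10, 0, 0]
  ]
}}

```text
clock: 60.15
eef_pos: [0.5528, -0.1014, 0.1633]
eef_rot: [-1.262, 1.123, -1.123]
contact_force: [-0.3, 0.3, -0.2]
width: 0.0515
```

```bash
python3 st.py|tail -2
```

```text
fk [ 0.552 -0.101] 0.1633
resid t1 -0.00 t2 -0.02 t3 -0.16
```

Call:
{"api": "play_rows", "payload": {
  "targets": [
    [0.6, 0, 1.1, 0, 0],
    [0.6, 0, 2.2, 0, 0],
    [0.6, 0, 3.3, 0, 0],
    [0.6, 0, 4.4, 0, 0],
    [0.6, 0, 5.5, 0, 0],
    [0.6, 0, 6.6, 0, 0],
    [0.6, 0, 7.7, 0, 0],
    [0.6, 0, 8.8, 0, 0],
    [0.6, 0, 9.9, 0, 0],
    [0.6, 0, 11, 0, 0]
  ]
}}

```text
clock: 61.4
eef_pos: [0.5528, -0.1014, 0.1523]
eef_rot: [-1.262, 1.123, -1.123]
contact_force: [-0.1, -0.3, 0.1]
width: 0.0512
```

```bash
python3 st.py|tail -2
```

```text
fk [ 0.552 -0.101] 0.1522
resid t1 0.00 t2 -0.03 t3 -0.16
```

Call:
{"api": "play_rows", "payload": {
  "targets": [
    [0.6, 0, 1.1, 0, 0],
    [0.6, 0, 2.2, 0, 0],
    [0.6, 0, 3.3, 0, 0],
    [0.6, 0, 4.4, 0, 0],
    [0.6, 0, 5.5, 0, 0],
    [0.6, 0, 6.6, 0, 0],
    [0.6, 0, 7.7, 0, 0],
    [0.6, 0, 8.8, 0, 0],
    [0.6, 0, 9.9, 0, 0],
    [0.6, 0, 11, 0, 0]
  ]
}}

```text
clock: 62.65
eef_pos: [0.5528, -0.1014, 0.1413]
eef_rot: [-1.262, 1.123, -1.123]
contact_force: [-1.2, 0.6, -0.1]
width: 0.0511
```

```bash
python3 st.py|tail -2
```

```text
fk [ 0.552 -0.101] 0.1412
resid t1 0.00 t2 -0.03 t3 -0.16
```

Call:
{"api": "play_rows", "payload": {
  "targets": [
    [0.6, 0, 1.1, 0, 0],
    [0.6, 0, 2.2, 0, 0],
    [0.6, 0, 3.3, 0, 0],
    [0.6, 0, 4.4, 0, 0],
    [0.6, 0, 5.5, 0, 0],
    [0.6, 0, 6.6, 0, 0],
    [0.6, 0, 7.7, 0, 0],
    [0.6, 0, 8.8, 0, 0],
    [0.6, 0, 9.9, 0, 0],
    [0.6, 0, 11, 0, 0]
  ]
}}

```text
clock: 63.9
eef_pos: [0.5528, -0.1014, 0.1303]
eef_rot: [-1.262, 1.123, -1.123]
contact_force: [0.4, -0.5, -0.4]
width: 0.0515
```

```bash
python3 st.py|tail -2
```

```text
fk [ 0.552 -0.101] 0.1302
resid t1 0.00 t2 -0.03 t3 -0.15
```

Call:
{"api": "play_rows", "payload": {
  "targets": [
    [0.6, 0, 1.2, 0, 0],
    [0.6, 0, 2.4, 0, 0],
    [0.6, 0, 3.6, 0, 0],
    [0.6, 0, 4.8, 0, 0],
    [0.6, 0, 6, 0, 0],
    [0.6, 0, 7.2, 0, 0],
    [0.6, 0, 8.4, 0, 0],
    [0.6, 0, 9.6, 0, 0],
    [0.6, 0, 10.8, 0, 0],
    [0.6, 0, 12, 0, 0]
  ]
}}

```text
clock: 65.15
eef_pos: [0.5528, -0.1014, 0.1183]
eef_rot: [-1.262, 1.123, -1.123]
contact_force: [0.4, 0.8, -0.8]
width: 0.0514
```

```bash
python3 st.py|tail -2
```

```text
fk [ 0.552 -0.101] 0.1181
resid t1 -0.00 t2 -0.03 t3 -0.15
```

Call:
{"api": "play_rows", "payload": {
  "targets": [
    [0.6, 0, 1.2, 0, 0],
    [0.6, 0, 2.4, 0, 0],
    [0.6, 0, 3.6, 0, 0],
    [0.6, 0, 4.8, 0, 0],
    [0.6, 0, 6, 0, 0],
    [0.6, 0, 7.2, 0, 0],
    [0.6, 0, 8.4, 0, 0],
    [0.6, 0, 9.6, 0, 0],
    [0.6, 0, 10.8, 0, 0],
    [0.6, 0, 12, 0, 0]
  ]
}}

```text
clock: 66.4
eef_pos: [0.5528, -0.1014, 0.1063]
eef_rot: [-1.262, 1.123, -1.123]
contact_force: [0.5, 0.2, 1.1]
width: 0.0513
```

```bash
python3 st.py|tail -2
```

```text
fk [ 0.552 -0.101] 0.1061
resid t1 -0.00 t2 -0.04 t3 -0.15
```

Call:
{"api": "play_rows", "payload": {
  "targets": [
    [0.6, 0, 1.2, 0, 0],
    [0.6, 0, 2.4, 0, 0],
    [0.6, 0, 3.6, 0, 0],
    [0.6, 0, 4.8, 0, 0],
    [0.6, 0, 6, 0, 0],
    [0.6, 0, 7.2, 0, 0],
    [0.6, 0, 8.4, 0, 0],
    [0.6, 0, 9.6, 0, 0],
    [0.6, 0, 10.8, 0, 0],
    [0.6, 0, 12, 0, 0]
  ]
}}

```text
clock: 67.65
eef_pos: [0.5528, -0.1014, 0.0943]
eef_rot: [-1.262, 1.123, -1.123]
contact_force: [0.5, 0.3, -0.3]
width: 0.051
```

```bash
python3 st.py|tail -2; python3 - <<'E'
from workcell import capture
import cv2, numpy as np
a=capture("top")
A=cv2.resize(cv2.convertScaleAbs(a[130:380,280:480,::-1],alpha=1.4,beta=15),None,fx=2.4,fy=2.4)
cv2.imwrite("pics/c16.png",A)
E
```

```text
fk [ 0.552 -0.101] 0.0941
resid t1 0.00 t2 -0.04 t3 -0.14
```

View pics/c16.png

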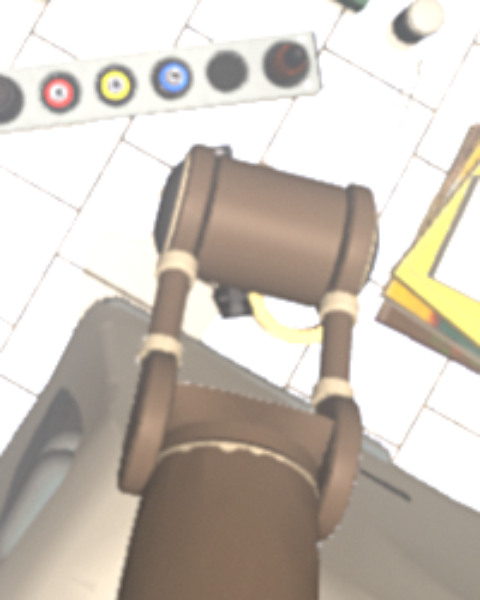

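Call:
{"api": "play_rows", "payload": {
  "targets": [
    [0.6, 0, 1.5, 0, 0],
    [0.6, 0, 3, 0, 0],
    [0.6, 0, 4.5, 0, 0],
    [0.6, 0, 6, 0, 0],
    [0.6, 0, 7.5, 0, 0],
    [0.6, 0, 9, 0, 0],
    [0.6, 0, 10.5, 0, 0],
    [0.6, 0, 12, 0, 0],
    [0.6, 0, 13.5, 0, 0],
    [0.6, 0, 15, 0, 0]
  ]
}}

```text
clock: 68.95
eef_pos: [0.5528, -0.1014, 0.0793]
eef_rot: [-1.262, 1.123, -1.123]
contact_force: [-0.1, 0.1, 0.7]
width: 0.0509
```

```bash
python3 st.py|tail -2
```

```text
fk [ 0.552 -0.101] 0.079
resid t1 -0.00 t2 -0.05 t3 -0.14
```

Call:
{"api": "play_rows", "payload": {
  "targets": [
    [0.6, 0, 1.5, 0, 0],
    [0.6, 0, 3, 0, 0],
    [0.6, 0, 4.5, 0, 0],
    [0.6, 0, 6, 0, 0],
    [0.6, 0, 7.5, 0, 0],
    [0.6, 0, 9, 0, 0],
    [0.6, 0, 10.5, 0, 0],
    [0.6, 0, 12, 0, 0],
    [0.6, 0, 13.5, 0, 0],
    [0.6, 0, 15, 0, 0]
  ]
}}

```text
clock: 70.2
eef_pos: [0.5527, -0.1014, 0.0643]
eef_rot: [-1.262, 1.123, -1.123]
contact_force: [-0.4, -0.4, -0.2]
width: 0.0514
```

```bash
python3 st.py|tail -2
```

```text
fk [ 0.552 -0.101] 0.0639
resid t1 -0.00 t2 -0.06 t3 -0.14
```

Call:
{"api": "play_rows", "payload": {
  "targets": [
    [0.6, 0, 1.5, 0, 0],
    [0.6, 0, 3, 0, 0],
    [0.6, 0, 4.5, 0, 0],
    [0.6, 0, 6, 0, 0],
    [0.6, 0, 7.5, 0, 0],
    [0.6, 0, 9, 0, 0],
    [0.6, 0, 10.5, 0, 0],
    [0.6, 0, 12, 0, 0],
    [0.6, 0, 13.5, 0, 0],
    [0.6, 0, 15, 0, 0]
  ]
}}

```text
clock: 71.45
eef_pos: [0.5528, -0.1014, 0.0493]
eef_rot: [-1.262, 1.123, -1.123]
contact_force: [-0.3, 0.8, 0.2]
width: 0.0509
```

```bash
python3 st.py
```

```text
t 71.45 p [ 0.553 -0.101  0.049] w 0.0509 F [-0.3  0.8  0.2] Mw [ 0.01 -0.02  0.02]
q [-0.259  0.447  1.895  0.     0.799 -0.376] eff [  0.    -40.211 -20.427  -0.      0.015  -0.   ]
fk [ 0.552 -0.101] 0.0489
resid t1 0.00 t2 -0.06 t3 -0.13
```

Clear all the way. Last 13 mm, then close.

Call:
{"api": "play_rows", "payload": {
  "targets": [
    [0.6, 0, 3, 0, 0],
    [0.6, 0, 6, 0, 0],
    [0.6, 0, 9, 0, 0],
    [0.6, 0, 12, 0, 0],
    [0.55, 0, 14, 0, 0],
    [0.3, 0, 14, 0, 0],
    [0.1, 0, 14, 0, 0],
    [0.1, 0, 14, 0, 0],
    [0.1, 0, 14, 0, 0],
    [0.1, 0, 14, 0, 0]
  ]
}}

```text
clock: 72.7
eef_pos: [0.553, -0.1015, 0.0356]
eef_rot: [-1.262, 1.122, -1.123]
contact_force: [-0.6, 1.0, 1.2]
width: 0.023
```

```bash
python3 st.py
```

```text
t 72.7 p [ 0.553 -0.102  0.036] w 0.023 F [-0.6  1.   1.2] Mw [-0.02 -0.08 -0.01]
q [-0.259  0.471  1.897  0.     0.774 -0.376] eff [ -0.022 -39.909 -19.302  -0.008   0.092   0.001]
fk [ 0.553 -0.101] 0.0351
resid t1 -0.02 t2 0.07 t3 0.42
```

Call:
{"api": "play_rows", "payload": {
  "targets": [
    [0.1, 0, -3, 0, 0],
    [0.1, 0, -9, 0, 0],
    [0.1, 0, -18, 0, 0],
    [0.1, 0, -30, 0, 0],
    [0.1, 0, -44, 0, 0],
    [0.1, 0, -58, 0, 0],
    [0.1, 1, -70, 5, 0],
    [0.1, 5, -76, 20, 0],
    [0.1, 11, -76, 42, 0],
    [0.1, 17, -76, 66, 0]
  ]
}}

```text
clock: 73.95
eef_pos: [0.6213, -0.1107, 0.1122]
eef_rot: [-1.262, 1.122, -1.123]
contact_force: [1.4, 0.7, -0.1]
width: 0.0229
```

```bash
python3 st.py; python3 - <<'E'
from workcell import capture
import cv2, numpy as np
b=capture("scene")
cv2.imwrite("pics/c17.png",cv2.resize(cv2.convertScaleAbs(b[100:250,260:400,::-1],alpha=1.6,beta=15),None,fx=3.6,fy=3.6))
E
```

```text
t 73.95 p [ 0.621 -0.111  0.112] w 0.0229 F [ 1.4  0.7 -0.1] Mw [ 0.   -0.02  0.06]
q [-0.245  0.463  1.707  0.     0.971 -0.362] eff [ -0.079 -46.342 -23.153   0.001  -0.076  -0.026]
fk [ 0.621 -0.111] 0.1119
resid t1 -0.08 t2 -2.82 t3 0.74
```

View pics/c17.png

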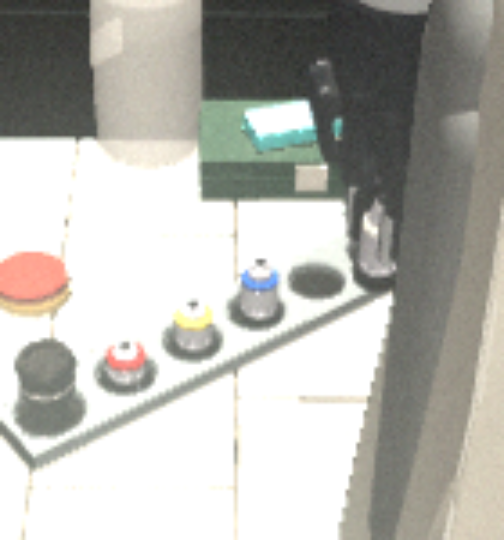

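Call:
{"api": "play_rows", "payload": {
  "targets": [
    [0.1, 6, 0, 24, 0],
    [0.1, 12, 0, 48, 0],
    [0.1, 17, 0, 66, 0],
    [0.1, 19, 4, 75, 0],
    [0.1, 20, 14, 76, 0],
    [0.1, 20, 26, 76, 0],
    [0.1, 20, 38, 76, 0],
    [0.1, 20, 50, 76, 0],
    [0.1, 20, 58, 76, 0],
    [0.1, 20, 62, 76, 0]
  ]
}}

```text
clock: 75.25
eef_pos: [0.6977, -0.1215, 0.0485]
eef_rot: [-1.263, 1.124, -1.122]
contact_force: [-0.7, 0.3, -0.6]
width: 0.0225
```

```bash
python3 st.py; python3 - <<'E'
from workcell import capture
import cv2, numpy as np
b=capture("scene")
cv2.imwrite("pics/c18.png",cv2.resize(cv2.convertScaleAbs(b[100:250,260:400,::-1],alpha=1.6,beta=15),None,fx=3.6,fy=3.6))
E
```

```text
t 75.25 p [ 0.698 -0.121  0.049] w 0.0225 F [-0.7  0.3 -0.6] Mw [0.01 0.   0.01]
q [-0.234  0.673  1.519  0.     0.95  -0.351] eff [ -0.012 -52.634 -23.892  -0.002   0.021   0.   ]
fk [ 0.699 -0.122] 0.0477
resid t1 -0.01 t2 -0.31 t3 -0.43
```

View pics/c18.png

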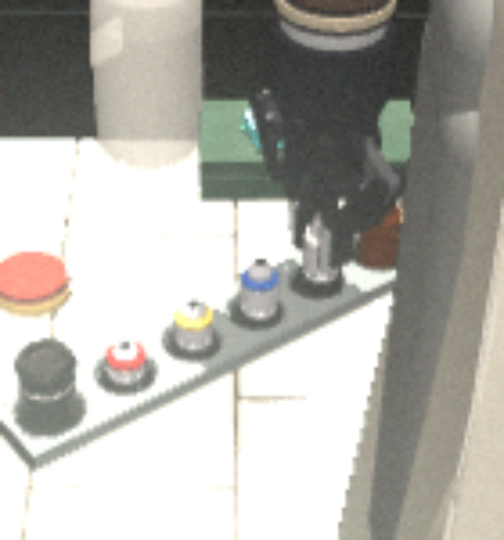

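Call:
{"api": "play_rows", "payload": {
  "targets": [
    [0.1, -1, 1.5, 0, 0],
    [0.1, -1, 3, 0, 0],
    [0.1, -1, 4, 0, 0],
    [0.1, -1, 5, 0, 0],
    [0.1, -1, 5.6, 0, 0],
    [0.1, -1, 6, 0, 0],
    [0.1, -1, 6.2, 0, 0],
    [0.1, -1, 6.2, 0, 0],
    [0.1, -1, 6.2, 0, 0],
    [0.1, -1, 6.2, 0, 0]
  ]
}}

```text
clock: 76.55
eef_pos: [0.698, -0.1206, 0.0432]
eef_rot: [-1.262, 1.123, -1.123]
contact_force: [0.8, 0.2, -0.2]
width: 0.0231
```

```bash
python3 st.py
```

```text
t 76.55 p [ 0.698 -0.121  0.043] w 0.0231 F [ 0.8  0.2 -0.2] Mw [-0.02 -0.03 -0.02]
q [-0.233  0.68   1.52  -0.     0.941 -0.349] eff [ -0.001 -52.758 -23.823  -0.001   0.      0.   ]
fk [ 0.699 -0.121] 0.0424
resid t1 -0.00 t2 -0.26 t3 -0.52
```

Call:
{"api": "play_rows", "payload": {
  "targets": [
    [0.1, 0, 0.4, 0, 0],
    [0.1, 0, 0.7, 0, 0],
    [0.1, 0, 0.9, 0, 0],
    [0.1, 0, 0.9, 0, 0],
    [0.3, 0, 0.9, 0, 0],
    [0.4, 0, 0.9, 0, 0],
    [0.5, 0, 0.9, 0, 0],
    [0.5, 0, 0.9, 0, 0],
    [0.5, 0, -1, 0, 0],
    [0.5, 0, -5, 0, 0]
  ]
}}

```text
clock: 77.8
eef_pos: [0.6979, -0.1205, 0.0482]
eef_rot: [-1.262, 1.123, -1.122]
contact_force: [-0.4, 0.2, -0.3]
width: 0.0429
```

```bash
python3 st.py
```

```text
t 77.8 p [ 0.698 -0.12   0.048] w 0.0429 F [-0.4  0.2 -0.3] Mw [ 0.03 -0.02 -0.02]
q [-0.233  0.673  1.52   0.     0.949 -0.349] eff [ -0.005 -51.744 -23.548  -0.     -0.037  -0.   ]
fk [ 0.699 -0.121] 0.0474
resid t1 -0.00 t2 0.24 t3 -0.10
```

Rise straight up, clear of everything, then inspect.

Call:
{"api": "play_rows", "payload": {
  "targets": [
    [0.5, 0, -8, 0, 0],
    [0.5, 0, -22, 0, 0],
    [0.5, 0, -45, 0, 0],
    [0.5, 0, -75, 0, 0],
    [0.5, 0, -110, 0, 0],
    [0.5, 0, -150, 5, 0],
    [0.5, 0, -190, 15, 0],
    [0.5, 0, -220, 20, 0],
    [0.5, 0, -230, 20, 0],
    [0.5, 0, -230, 20, 0]
  ]
}}

```text
clock: 79.05
eef_pos: [0.7179, -0.1183, 0.2796]
eef_rot: [-1.261, 1.121, -1.124]
contact_force: [-0.8, -0.6, 0.1]
width: 0.0426
```

```bash
python3 st.py; python3 - <<'E'
from workcell import capture
import cv2, numpy as np
b=capture("scene");a=capture("top")
cv2.imwrite("pics/top19.png",a[:,:,::-1])
B=cv2.resize(cv2.convertScaleAbs(b[130:250,240:400,::-1],alpha=1.4,beta=15),(640,480))
cv2.imwrite("pics/c19.png",B)
E
```

```text
t 79.05 p [ 0.718 -0.118  0.28 ] w 0.0426 F [-0.8 -0.6  0.1] Mw [-0.   -0.01 -0.04]
q [-0.223  0.478  1.324 -0.     1.337 -0.34 ] eff [  0.056 -51.414 -30.152   0.003   0.008  -0.   ]
fk [ 0.717 -0.118] 0.2793
resid t1 0.06 t2 -0.28 t3 -1.07
```

View pics/c19.png

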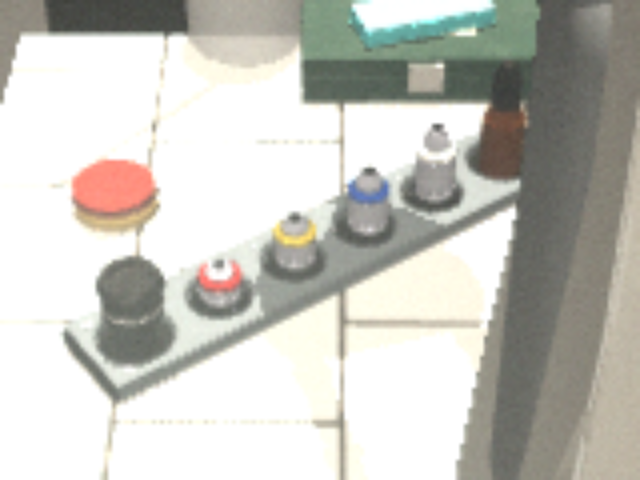

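View pics/top19.png

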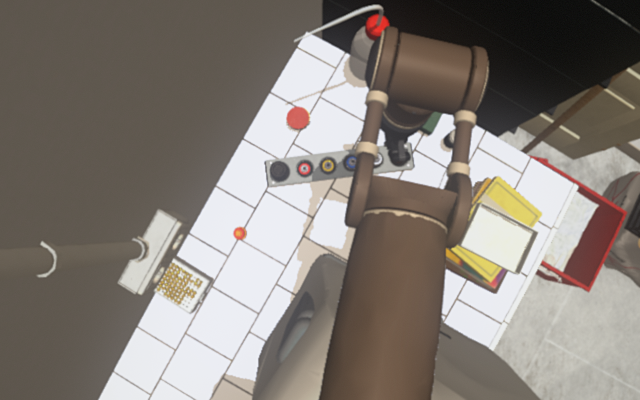

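```bash
python3 - <<'E'
from h import *
for n,X in dict(red=(.68,.034,.038),yellow=(.686,-.018,.047),blue=(.692,-.07,.056),white=(.698,-.1206,.065)).items():
    p=proj("scene",X); print(n,p.round(1),((p-[240,130])*4).round(0))
from workcell import r
print(r.hand_in())
E
```

```text
red [293.7 195. ] [215. 260.]
yellow [312.8 183. ] [291. 212.]
blue [331.1 171.4] [365. 166.]
white [348.3 160.5] [433. 122.]
the job is handed in; nothing more can be done
None
```

All four objectives are in the rack in length order: white in well 4 next to the oil bottle, blue in well 3, yellow in well 2, and red in well 1 next to the eyepiece. I handed the job in at about 79 s. The orange look-alike was left alone.

**Last checks:**
- The final scene picture shows all four upright, lens up, each in its own well. The bottle and eyepiece stand where they were.
- The lens tips appear within about 2 pixels (roughly 4–5 mm) of where fully seated objectives would project.
- Each release came at the height where the underside should meet the rubber pad. I released red only after feeling about 5 N of contact. For the other three I went by height and did not confirm contact separately.

**Where checks disagreed:**
- The two cameras differed by 2–3 mm on the objects and up to about 6 mm on the wells. I used a weighted average.
- The gripper width read about 22.5 mm on the 25 mm barrels.
- In the pictures, the forearm seemed to overlap the covered microscope at the blue and white pick-ups. I went down in small steps, watching the joint torques, and saw no sign of contact.
- The final top view hides white and the bottle behind the arm, so those two were confirmed from the scene view only.

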